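Slide the spray can to the bottle and shut the shoe bench

ROBOT

A 6-joint arm with a two-finger parallel gripper is mounted at the origin on the work surface. World frame = base frame: x ahead of the robot, y to its left, z up, the work surface at z = 0. Lengths are in m, angles in rad, forces in N, time in s.
With the tool pointing down it reaches from about 0.375 to 0.75 m from the base axis. Payload 9 kg.
Tool frame: the origin (TCP) lies at the very end of the fingers, on their centre line; the grasp point (between the pads) lies 19 mm behind it; z points along the fingers, y is the direction in which the jaws open and shut (so a half turn about z gives the same grasp; the last joint's range is limited). The gripper opens to 85 mm and grips with 20 to 120 N. Pads are 22 mm wide; open, the fingers measure 114 mm over their backs; the gripper's body (76 mm by 85 mm) begins 54 mm behind the grasp point. The pads swing forward as they close: fully open they stand 13 mm farther back than shut.
Start: joints at [-1.355, 0.104, 0.097, 1.564, 0, 1.353], TCP at [0.252, -0.544, 0.231] pointing down, gripper open.
Joint ranges: [-2.99, 2.99], [-0.84, 1.86], [-1.1, 1.16], [-1.84, 2.11], [-1.51, 1.56], [-3.14, 3.14]. Speed limits (rad/s): [2.22, 2.22, 2.57, 3.14, 3.14, 3.14].

INTERFACE

Orientations are given as a unit quaternion [w, x, y, z].
In Python, from rig import r gives the robot as it stands.
- The arm moves only by the tool play_rows, never from a script. Its arguments are lists of equal length, an entry for each row: "offset": the shift along the tool's x, y, z in cm, a list of three; "delta_rot": the turn, a rotation vector about the tool's x, y, z in rad, a list of three; "claw": the closure, from 0 (fully open) to 1 (shut). A call has 1 to 12 rows; each row shifts and turns the commanded pose from where the row before left it, along the tool's axes as they then stand; what a row does not reach is not made up. A row lasts 1/12 s, in which the tool goes at most 41.7 mm and 7.16 degrees, less where a joint would pass 70% of its speed; a pose out of reach is approached as far as the arm can. A call with a gripper value outside its range is refused whole. The fingers move at their own pace and stop on an object; "squeeze" is the grip in N (left out, the last holds). Time passes only in rows, so rows that do not move let the fingers close. It gives the time, the measured TCP pose, the force and the opening at its end, in the units of the state.
- r.state(): the state, without advancing time (a new reading comes with each control period).
- r.camera(name): name is "scene" or "top" or "wrist"; returns a dict with "img" (420x560x3 uint8, red, green, blue), "K" (3x3 intrinsics, pixels), "k1" (the pictures are not rectified: a ray, as slopes to the right and down, at radius r is drawn at 1 + k1 r^2 times it, then the intrinsics apply), "R" (3x3) and "t" (3): a world point X has camera coordinates R X + t; the wrist camera has in their place "T_tool_cam" (4x4, takes a point from camera to tool coordinates, whose origin is the TCP and whose axes are the flange's). Camera axes: x right, y down, z forward; pixel columns grow to the right and rows downward; lengths in m; the calibration is good to about 2 mm. A picture is of the moment at which its call begins: read the wrist's pose just before it. There is no depth.
- r.sign_off(): hands the job in, once; it reports no verdict.
The state is a dict: "t": time; "joints": joint angles; "joint_vel": joint speeds; "effort": joint torques, N m; "eef_pos": TCP position; "orientation": TCP orientation; "wrist_force": force on the tool from outside, world axes, zero at the start; "torque": the same for the moment, N m; "finger_gap": finger opening in m.
Only numpy, scipy, OpenCV 4.12 (cv2) and the standard library are available. Lean on these libraries where they do the work, as an engineer would, in place of code of your own. Each camera call takes 0.05 s, during which the arm holds its last target.

TASK

The shoe bench's lid is propped half open on its friction stay, but a tall spray can has been left on the front rail where the lid comes down. Push the can low on its body with the fingertips so that it slides upright along the rail to the left (as seen from the robot), off the lid's landing, until it stands next to the slim amber bottle, less than two fingers' breadth (35 mm) from it but without shoving the bottle along; then press the lid gently down with the fingertips until it is fully shut. Do not grip, lift or topple the can, leave the bottle and all the other things on the bench where they are, and finish with the hand clear.

Things in the scene. Friction and masses are not known exactly. Their poses are not given: they have to be found in the camera images.
- bench: Elm shoe bench, fixed. Origin on its polished top (top is z = 0); x runs across it away from the robot, y along it to the robot's left. Top: x -215 (front edge) to +300 mm, y -600 to +600 mm. Under the lid is an open well, x -85 to +125, y -310 to +10 mm; in front of it the flat front rail, 130 mm wide, runs level into the solid top on the left. Caddy and jars fixed at the back are under 90 mm high.
- lid_corner (a point): Fixed point on the bench top under the shut lid's front left corner, bench x = -195, y = +40 mm. The shut lid covers bench x -195 to +145, y -340 to +40 mm. Left of it the top is free up to the bottle, for bench x -200 to -60 mm. Clear of the lid means that the can's axis is beyond bench y = +70 mm.
- can: Tall narrow spray can, plain aluminium, paper band, white cap, standing on the front rail before the raised lid: 58 mm in diameter, straight side up to 150 mm, 205 mm tall, 0.2 to 0.35 kg. Origin at the centre of its underside, z up. Starts at bench x -170 to -130, y -240 to -50 mm. Slides at 1 to 2.5 N; friction on the bench 0.5 to 0.7, so pushed more than about 40 mm above its foot it may tip.
- lid (a joint): Angle of the bench lid about its hinge in rad: 0 is fully shut, flat on the bench top; it grows as the front edge rises; starts half open at 0.9 to 1.1, limit 1.25. A brass friction stay holds it wherever it is left; it takes about 5 N square to the board at its front edge to lower it from half open, about 2 N near shut.
- lid_front (a point): Middle of the lid's front edge, on its upper face; it moves with the lid. The lid is an elm board 18 mm thick, 380 mm long, 340 mm from hinge axis to front edge. The hinge axis runs along bench y at bench x = +145 mm, z = 0, in the plane of the lid's underside; the middle of the lid lies at bench y = -150 mm.
- tree_a: Bystander: a blond birch boot tree, foot 220 x 68 mm and 36 mm high, upright leg with brass ball to 190 mm high; origin under its middle. On the solid top, left.
- tree_b: Bystander: the other boot tree, same shape, beside the first. Origin under its middle.
- tray: Bystander: oval pewter tray 150 x 90 mm, 13 mm high, with keys. Origin under its middle. On the solid top left of the lid, behind the lane.
- bottle: Slim amber bottle with a black cap, 42 mm in diameter, 150 mm tall, 0.18 kg, standing near the front edge left of the lid, at bench x -160 to -130, y +170 to +280 mm: the can is to stand next to it, on its right, and it must stay where it is. Origin at the centre of its underside. Can and bottle touch when their axes are 50 mm apart.
- horn: Bystander: red enamel shoehorn, 205 x 42 mm, 12 mm high, lying on the right end of the bench. Origin near its middle, on the underside.
- hook: Bystander: button hook with a horn handle, 145 mm long, 18 mm high, lying on the right end of the bench near the front. Origin near its middle, on the underside.
Not all that is in view belongs to the job. Several things look just like the can: the one meant starts nearest to the robot's base.

How it is judged:
On the way:
1. the can stands upright clear of the lid's landing while the lid is still up (y of can in the frame of bench above 0.068 m and angle between can's own z axis and vertical below 0.05 rad and value of joint lid above 0.5 rad), for 0.2 s.
At the end, for the whole second after the job is handed in: Lid shut to within 0.03 rad; can upright (0.05 rad) and at rest left of the lid (bench y above 68 mm), its axis within 86 mm of the bottle's (gap up to 36 mm). Can clear before the lid came down, never tipped over 0.3 rad, lifted or squeezed; bottle moved under 10 mm, others under 25 (y of can in the frame of bench above 0.068 m and angle between can's own z axis and vertical below 0.05 rad and x of can in the frame of bench above -0.215 m and horizontal distance between can and bottle below 0.086 m and linear speed of can below 0.02 m/s and value of joint lid below 0.03 rad and height (world z) of can between -0.005 and 0.005 m); the robot touches nothing.
It fails at once if the can tips (more than 0.3 rad) (angle between can's own z axis and vertical above 0.3 rad).
It fails at once if the can is lifted off the bench or falls from it (height (world z) of can above 0.012 m or height (world z) of can below -0.012 m).
It fails at once if the can is gripped or shoved hard (over 20 N from the fingers) (contact force between the fingers and can above 20 N).
It fails at once if the lid is slammed (moves faster than 1.5 rad/s) (velocity of joint lid below -1.5 rad/s or velocity of joint lid above 1.5 rad/s).
It fails at once if a bystander is disturbed (moved over 25 mm; the bottle over 10 mm or tipped) (distance of any of tree_a, tree_b, tray, horn, hook from where it was at the start of the episode above 0.025 m or distance of bottle from where it was at the start of the episode above 0.01 m or angle between bottle's own z axis and vertical above 0.3 rad).
It also fails if it takes over 64 s, if anything falls off the work surface, if the arm or the gripper's body presses on something with over 40 N, if the wrist force passes 120 N, or if a joint passes its speed limit or range.

## Working session

There is one attempt and no reset: what is moved stays moved. The work goes in short steps, Python scripts to look and compute and a tool call to move; the robot and the scene stay as the last step left them, time stands still between calls to the robot, and variables do not carry over. Pictures are saved under pics/ and viewed, and the job is handed in when it is done.

Besides the shell and the picture viewer there is one more tool, called after ">>>" as name(argument=value, ...), one argument or row to a line, values as JSON. play_rows: Moves the arm, as the interface text tells. Its arguments: {"type":"object","properties":{"offset":{"type":"array"},"delta_rot":{"type":"array"},"claw":{"type":"array"},"squeeze":{"type":"number"}},"required":["offset","delta_rot","claw"]}

```bash
ls; mkdir -p pics
python3 - <<'E'
from rig import r
import cv2,numpy as np
s=r.state();print(s)
for n in ["scene","top"]:
    c=r.camera(n);cv2.imwrite(f"pics/{n}0.png",c["img"][:,:,::-1]);print(n,c["K"],c["k1"],c["R"],c["t"])
E
```

```text
pics
{'t': 0.0, 'joints': array([-1.35469296e+00,  1.04706311e-01,  9.64629637e-02,  1.56391200e+00,
       -4.27253307e-05,  1.35309622e+00]), 'joint_vel': array([ 8.95978814e-04,  7.94929342e-05,  9.42456667e-05,  4.32738617e-04,
       -9.56059894e-04, -7.61193867e-04]), 'effort': array([ 3.51950854e-03, -5.56927407e+01,  5.03651690e+01,  1.68426504e-02,
       -5.06632787e-04,  3.87863821e-06]), 'eef_pos': array([ 0.25211611, -0.5440821 ,  0.23051476]), 'orientation': array([-6.79526565e-04,  9.76568669e-01,  2.15204956e-01, -2.08201544e-05]), 'wrist_force': array([ 0.751466  ,  0.21792407, -0.20279764]), 'torque': array([ 0.02207525, -0.02606409, -0.01486772]), 'finger_gap': 0.08508472903319425}
scene [[403.41714264   0.         270.95057322]
 [  0.         403.41714264 207.02393124]
 [  0.           0.           1.        ]] -0.026110326703194773 [[ 0.99074135 -0.13565211  0.00548458]
 [-0.11500966 -0.86007406 -0.49703661]
 [ 0.07214121  0.49180394 -0.86771224]] [-0.62693375  0.08437695  1.01391672]
top [[522.09464712   0.         285.40458051]
 [  0.         522.09464712 214.37175028]
 [  0.           0.           1.        ]] -0.09337197958763264 [[-0.02400009 -0.99953555 -0.01877966]
 [-0.99690243  0.02533576 -0.0744557 ]
 [ 0.07489692  0.01693454 -0.99704748]] [0.03799931 0.62322104 1.58611669]
```

View pics/scene0.png

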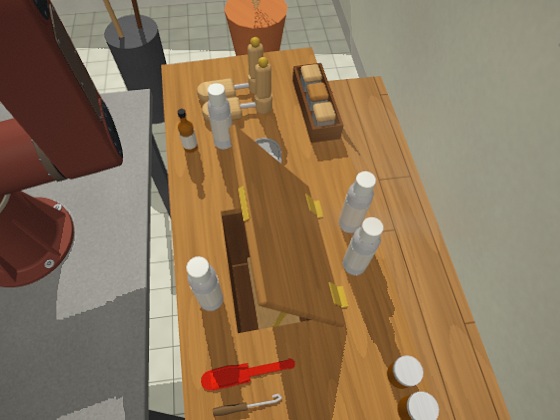

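View pics/top0.png

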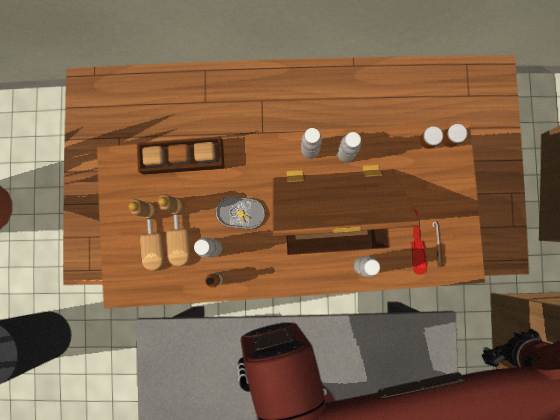

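The can-like things in the top view are at (367,267), (207,248), (312,142) and (349,147). The one at (367,267), which is (205,283) in the scene view, stands on the front rail before the lid and looks nearest the base. I'll measure all four.

```bash
cat > h.py <<'E'
from rig import r
import cv2,numpy as np
def ray(c,uv):
    d=np.array([c["k1"],0,0,0,0],float)
    p=cv2.undistortPoints(np.array(uv,float).reshape(-1,1,2),c["K"],d).reshape(-1,2)
    D=np.c_[p,np.ones(len(p))]@c["R"]
    o=-c["R"].T@c["t"]
    return o,D
def plane(c,uv,z):
    o,D=ray(c,uv); return o+D*((z-o[2])/D[:,2])[:,None]
def tri(c1,u1,c2,u2):
    o1,d1=ray(c1,[u1]);o2,d2=ray(c2,[u2]);d1=d1[0];d2=d2[0]
    s=np.linalg.lstsq(np.c_[d1,-d2],o2-o1,rcond=None)[0]
    a=o1+s[0]*d1;b=o2+s[1]*d2
    return (a+b)/2,np.linalg.norm(a-b)
E
python3 - <<'E'
from h import *
np.set_printoptions(precision=4,suppress=True)
S=r.camera("scene");T=r.camera("top")
cv2.imwrite("pics/t_crop.png",cv2.resize(T["img"][220:320,90:300,::-1],None,fx=3.8,fy=3.8,interpolation=cv2.INTER_CUBIC))
cv2.imwrite("pics/t_crop2.png",cv2.resize(T["img"][220:320,290:500,::-1],None,fx=3.8,fy=3.8,interpolation=cv2.INTER_CUBIC))
def blobs(c,m,amin=40):
    n,l,st,ce=cv2.connectedComponentsWithStats(m.astype(np.uint8))
    return [(st[i,4],ce[i]) for i in range(1,n) if st[i,4]>amin]
for n,c in (("S",S),("T",T)):
    h=cv2.cvtColor(c["img"],cv2.COLOR_RGB2HSV)
    m=(h[...,1]<40)&(h[...,2]>215)
    for a,ce in blobs(c,m):
        print(n,a,ce,plane(c,[ce],0.2)[0])
print("front L/R corner",plane(T,[[105,307],[484,281],[97,147],[472,145]],0))
o,_=ray(T,[[1,1]]);print(o); o,_=ray(S,[[1,1]]);print(o)
E
```

```text
S 104 [219.4519  54.0481] [0.5459 0.3823 0.2   ]
S 128 [199.3828  55.9531] [0.4926 0.3819 0.2   ]
S 88 [178.8523  59.125 ] [0.4384 0.3768 0.2   ]
S 50 [112.98  68.38] [0.268  0.3649 0.2   ]
S 161 [114.4969  81.7702] [0.2749 0.3146 0.2   ]
S 148 [215.5068  88.7905] [0.527  0.2551 0.2   ]
S 223 [365.5516 178.87  ] [ 0.8305 -0.0577  0.2   ]
S 268 [372.3134 225.903 ] [ 0.8154 -0.1709  0.2   ]
S 70 [162.8143 247.6571] [ 0.3955 -0.1629  0.2   ]
S 327 [197.0275 266.2355] [ 0.4602 -0.2106  0.2   ]
S 132 [160.5076 282.5758] [ 0.3908 -0.2343  0.2   ]
T 88 [ 55.5    123.5455] [0.8886 0.6726 0.2   ]
T 166 [311.8133 134.741 ] [ 0.8308 -0.0591  0.2   ]
T 92 [430.5435 134.4457] [ 0.8238 -0.3904  0.2   ]
T 159 [352.5094 139.044 ] [ 0.8157 -0.1718  0.2   ]
T 44 [ 62.4773 148.2273] [0.8158 0.6501 0.2   ]
T 55 [  6.7273 144.6545] [0.8331 0.8197 0.2   ]
T 44 [  2.1591 155.4773] [0.8019 0.8329 0.2   ]
T 88 [ 26.9432 167.1477] [0.765  0.7558 0.2   ]
T 105 [  3.419  171.5524] [0.7548 0.8276 0.2   ]
T 53 [ 38.3396 234.7547] [0.5708 0.7184 0.2   ]
T 61 [ 53.6393 234.4098] [0.5708 0.673  0.2   ]
T 56 [ 61.285
[... 443 characters left out ...]
 297.4912] [0.3931 0.556  0.2   ]
T 47 [ 47.3617 302.0638] [0.3817 0.6914 0.2   ]
T 334 [314.1108 306.7275] [ 0.3574 -0.0523  0.2   ]
T 89 [283.9551 308.4831] [0.3546 0.0297 0.2   ]
T 117 [259.812  310.8974] [0.3494 0.0955 0.2   ]
T 220 [102.9591 361.3591] [0.217  0.5325 0.2   ]
T 207 [ 72.256  367.1159] [0.201  0.6209 0.2   ]
T 330 [126.5788 388.8545] [0.1415 0.4672 0.2   ]
T 223 [102.0673 382.7758] [0.1581 0.5362 0.2   ]
T 57 [ 79.2281 389.5789] [0.1389 0.602  0.2   ]
T 62 [ 19.129  395.4355] [0.1203 0.779  0.2   ]
front L/R corner [[ 0.3474  0.5988  0.    ]
 [ 0.4013 -0.5925  0.    ]
 [ 0.8591  0.6257  0.    ]
 [ 0.832  -0.5762  0.    ]]
[ 0.5034 -0.0047  1.6285]
[ 0.5577 -0.5111  0.9252]
```

View pics/t_crop.png

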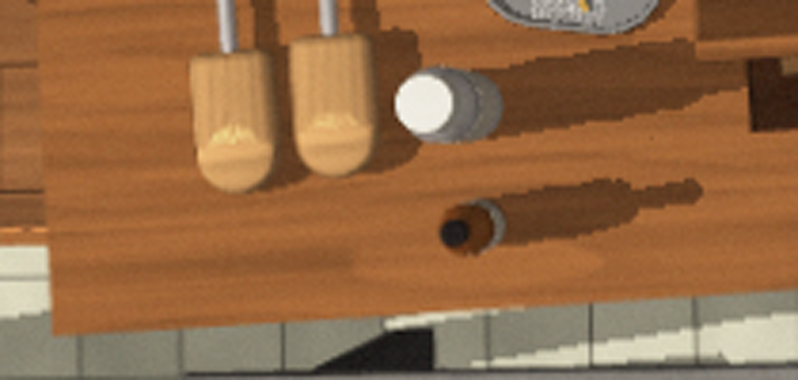

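View pics/t_crop2.png

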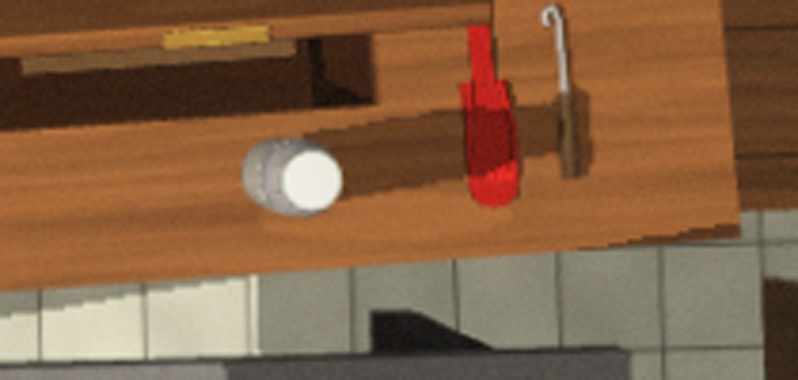

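The can at top (367,267) is 0.51 m from the base. The look-alike at (207,248) is 0.585 m away, and the other two are over 0.8 m. The enlarged crop shows it on the rail before the lid well, so it is the one meant. Next I need the bench frame, the bottle and the lid.

Run:
```python
from h import *
np.set_printoptions(precision=4,suppress=True)
S=r.camera("scene");T=r.camera("top")
h=cv2.cvtColor(T["img"],cv2.COLOR_RGB2HSV)
# front edge: lowest wood pixel per column
wood=(h[...,0]<22)&(h[...,1]>90)&(h[...,2]>60)
pts=[]
for u in list(range(115,370,4)):
    col=np.where(wood[:,u])[0]; col=col[(col>270)&(col<320)]
    if len(col): 
        # contiguous run
        v=270
        while wood[v,u] and v<320: v+=1
        if v>280: pts.append((u,v-0.5))
pts=np.array(pts)
P=plane(T,pts,0)[:,:2]
vx,vy,x0,y0=cv2.fitLine(P.astype(np.float32),cv2.DIST_HUBER,0,0.001,0.001).ravel()
if vy<0: vx,vy=-vx,-vy
th=np.arctan2(-vx,vy);print("theta",th,"pt",x0,y0,len(P))
d=np.array([vx,vy]);n=np.array([vy,-vx])
print("resid",np.std((P-[x0,y0])@n))
C=plane(T,[[105,307],[484,281]],0)[:,:2]
print("corner along",(C-[x0,y0])@d,(C-[x0,y0])@n)
mid=((C-[x0,y0])@d).mean()
O=np.array([x0,y0])+d*mid+n*0.215
print("O",O)
np.save("bench.npy",[O[0],O[1],th])
def tb(p): 
    q=np.asarray(p)[...,:2]-O; return np.stack([q@n,q@d],-1)
print("can",tb([0.4605,-0.211]),"lookalike",tb([.5272,.2545]))
# bottle
b=plane(T,[[209.7,281.3]],0.15)[0];print("bottle top",b,tb(b))
# amber/dark mask
for nme,c in(("S",S),("T",T)):
    g=c["img"]; m=(g.max(2)<40)
    nn,l,st,ce=cv2.connectedComponentsWithStats(m.astype(np.uint8))
    for i in range(1,nn):
        if 10<st[i,4]<200: 
            w=plane(c,[ce[i]],.15)[0]; print(nme,st[i,4],ce[i],w,tb(w))
cv2.imwrite("pics/s_crop.png",cv2.resize(S["img"][60:180,150:290,::-1],None,fx=4.8,fy=4.8,interpolation=cv2.INTER_CUBIC))
cv2.imwrite("pics/s_crop2.png",cv2.resize(S["img"][120:340,180:360,::-1],None,fx=2.7,fy=2.7,interpolation=cv2.INTER_CUBIC))
cv2.imwrite("pics/t_crop3.png",cv2.resize(T["img"][150:270,260:460,::-1],None,fx=3.8,fy=3.8,interpolation=cv2.INTER_CUBIC))
```

```text
theta 0.044608433 pt 0.36132783 0.20875864 56
resid 0.0009388750795526639
corner along [ 0.3902 -0.8022] [0.0035 0.0042]
O [0.5853 0.0126]
can [-0.1346 -0.2178] lookalike [-0.0473  0.2443]
bottle top [0.43   0.2393 0.15  ] [-0.1451  0.2334]
S 193 [42.5544  7.8342] [0.0093 0.7371 0.15  ] [-0.5431  0.7495]
S 54 [160.5     46.7037] [0.3787 0.4983 0.15  ] [-0.1847  0.4945]
S 24 [181.25   115.0417] [0.432  0.2264 0.15  ] [-0.1436  0.2205]
S 21 [163.5714 168.4286] [0.3868 0.0649 0.15  ] [-0.196   0.0611]
S 27 [ 59.7778 172.5926] [0.1452 0.0856 0.15  ] [-0.4364  0.0926]
S 189 [162.0265 416.2275] [ 0.3806 -0.4571  0.15  ] [-0.2254 -0.4601]
T 93 [375.4409 241.2151] [ 0.5319 -0.2324  0.15  ] [-0.0643 -0.2423]
T 29 [209.5172 280.4138] [0.4325 0.2398 0.15  ] [-0.1425  0.2338]
T 199 [268.2864 328.7136] [0.2937 0.0763 0.15  ] [-0.2885  0.0766]
T 18 [241.0556 360.4444] [0.2063 0.1549 0.15  ] [-0.3723  0.1591]
T 12 [241.5833 366.1667] [0.1903 0.1537 0.15  ] [-0.3884  0.1587]
T 16 [242.    371.875] [0.1743 0.1529 0.15  ] [-0.4044  0.1586]
T 87 [243.8506 383.4943] [0.1416 0.1485 0.15  ] [-0.4372  0.1556]
```

View pics/s_crop.png

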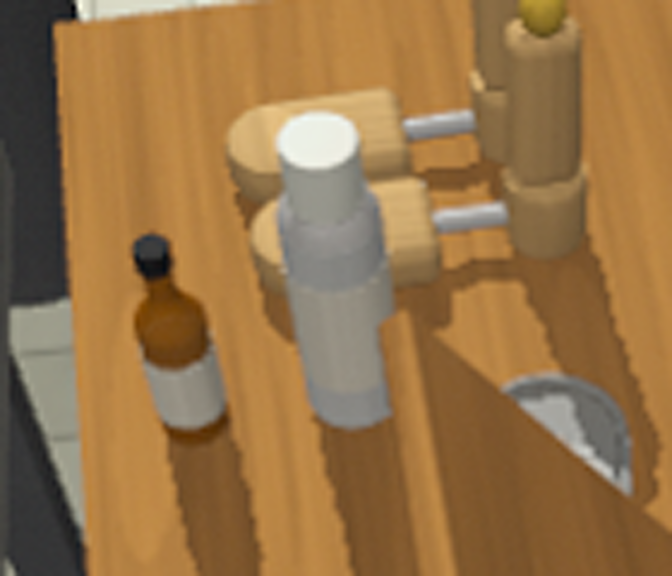

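View pics/s_crop2.png

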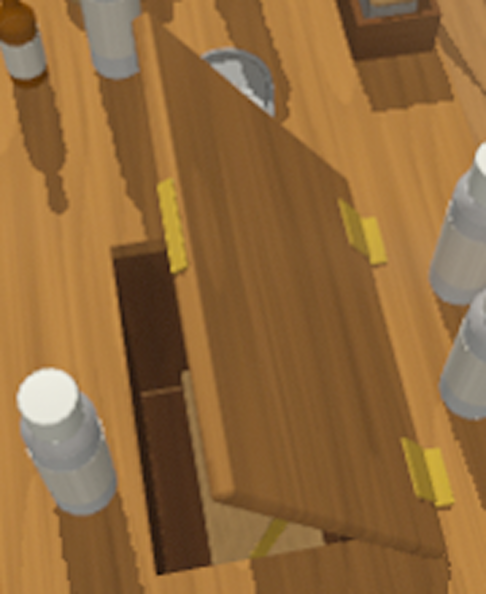

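View pics/t_crop3.png

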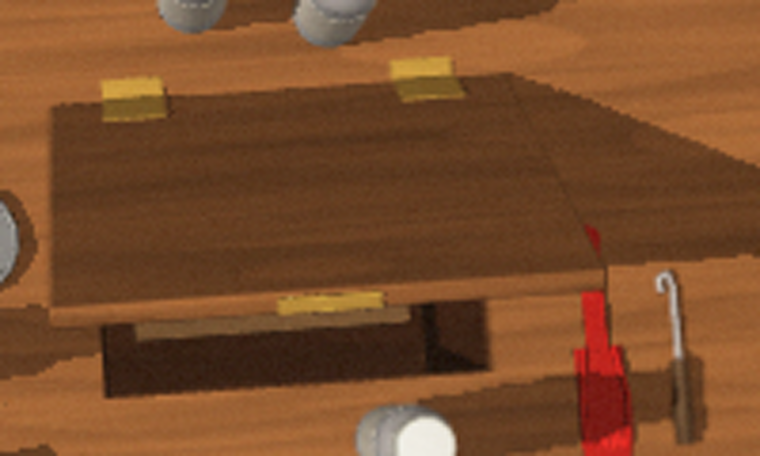

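Run:
```python
from h import *
np.set_printoptions(precision=4,suppress=True)
S=r.camera("scene");T=r.camera("top")
x,y,th=np.load("bench.npy");O=np.array([x,y]);n=np.array([np.cos(th),np.sin(th)]);d=np.array([-np.sin(th),np.cos(th)])
tb=lambda p:np.stack([(np.asarray(p)[...,:2]-O)@n,(np.asarray(p)[...,:2]-O)@d],-1)
sc=lambda a,b:(150+a/4.8,60+b/4.8); s2=lambda a,b:(180+a/2.7,120+b/2.7)
t3=lambda a,b:(260+a/3.8,150+b/3.8)
print("well T",tb(plane(T,[t3(105,397),t3(490,370)],0)))
print("well S",tb(plane(S,[s2(113,252),s2(157,573)],0)))
print("bottle tri cap",tri(S,(181.25,115.04),T,(209.5,280.4)))
f=plane(S,[sc(192,442)],0)[0];o,_=ray(S,[[1,1]]);u=(f-o)[:2];u/=np.linalg.norm(u)
c=f[:2]+.021*u;print("bottle foot",c,tb(c))
# can foot scene
f=plane(S,[s2(88,514)],0)[0];u=(f-o)[:2];u/=np.linalg.norm(u);c=f[:2]+.029*u;print("can foot",c,tb(c))
print("can cap tri",tri(S,(197.03,266.24),T,(371.5,267.04)))
# lookalike
f=plane(S,[sc(350,425)],0)[0];u=(f-o)[:2];u/=np.linalg.norm(u);c=f[:2]+.029*u;print("lookalike",c,tb(c))
# lid front corners
for nm,a,b in(("L",s2(148,14),t3(52,305)),("R",s2(230,495),t3(604,268))):
    p,e=tri(S,a,T,b);print("lid",nm,p,e,tb(p), np.arctan2(p[2],.145-tb(p)[0]),np.hypot(p[2],.145-tb(p)[0]))
```

```text
well T [[-0.0845  0.0103]
 [-0.0845 -0.3061]]
well S [[-0.0807  0.0025]
 [-0.0816 -0.3076]]
bottle tri cap (array([0.4305, 0.2424, 0.1334]), np.float64(0.002419536644782913))
bottle foot [0.4255 0.2446] [-0.1493  0.2389]
can foot [ 0.4543 -0.2138] [-0.1409 -0.2203]
can cap tri (array([ 0.4607, -0.2113,  0.2018]), np.float64(0.0004751056563058902))
lookalike [0.5224 0.2531] [-0.0521  0.2431]
lid L [0.5635 0.049  0.2919] 0.0005693170489249909 [-0.0202  0.0374] 1.055839957185106 0.33542531255529234
lid R [ 0.5784 -0.3253  0.2891] 0.0020781518758368625 [-0.022  -0.3372] 1.0469864932146522 0.3338676910538406
```

All the checks agree: the well corners match the given geometry to 4 mm, the cap height comes out at 0.202 m, and the lid angle is about 1.05 rad. In the bench frame the can is at about (-0.138, -0.219) and the bottle at about (-0.147, 0.236).

The plan is to half-close the jaws across the push direction and tilt the hand so the tips lead. The gripper body then clears the tall can, and the two tips cradle its foot. I'll start with the yaw.

>>> play_rows(
  offset=[
    [0,0,0],
    [0,0,0],
    [0,0,0],
    [0,0,0],
    [0,0,0],
    [0,0,0],
    [0,0,0],
    [0,0,0],
    [0,0,0],
    [0,0,0],
    [0,0,0],
  ],
  delta_rot=[
    [0,0,-0.11],
    [0,0,-0.11],
    [0,0,-0.11],
    [0,0,-0.11],
    [0,0,-0.11],
    [0,0,-0.11],
    [0,0,-0.11],
    [0,0,-0.11],
    [0,0,-0.11],
    [0,0,-0.11],
    [0,0,-0.1],
  ],
  claw=[0.57,0.57,0.57,0.57,0.57,0.57,0.57,0.57,0.57,0.57,0.57],
  squeeze=20,
)

```text
t: 1.32
eef_pos: [0.2522, -0.5444, 0.2313]
orientation: [0.0, 0.682, 0.731, -0.0]
wrist_force: [0.6, 0.3, 0.0]
finger_gap: 0.0365
```

>>> play_rows(
  offset=[
    [0,0,0],
    [0,0,0],
    [0,0,0],
    [0,0,0],
    [0,0,0],
    [0,0,0],
    [0,0,0],
  ],
  delta_rot=[
    [0,0.1,0],
    [0,0.1,0],
    [0,0.1,0],
    [0,0.1,0],
    [0,0.1,0],
    [0,0.1,0],
    [0,0.1,0],
  ],
  claw=[0.57,0.57,0.57,0.57,0.57,0.57,0.57],
)

```text
t: 1.9
eef_pos: [0.2406, -0.5101, 0.1876]
orientation: [-0.209, 0.656, 0.696, 0.206]
wrist_force: [-0.3, 0.2, -0.7]
finger_gap: 0.0371
```

```bash
cat >> h.py <<'E'
from scipy.spatial.transform import Rotation as Rot
np.set_printoptions(precision=4,suppress=True)
def pose():
    s=r.state();q=s["orientation"];return s["eef_pos"],Rot.from_quat([q[1],q[2],q[3],q[0]]).as_matrix(),s
def goto(w):
    p,R,s=pose();return R.T@(np.array(w)-p)*100
E
python3 - <<'E'
from h import *
p,R,s=pose();print(s["t"],p,"\n",R,s["joints"],s["finger_gap"],s["wrist_force"])
print(r.camera("wrist")["T_tool_cam"])
can=np.array([.458,-.212]);u=np.array([-.030,.455]);u/=np.linalg.norm(u)
q=can-.09*u;print(q,goto([q[0],q[1],.1]),goto([q[0],q[1],.02]))
E
```

```text
1.9 [ 0.2406 -0.5101  0.1876] 
 [[-0.0525  0.9984 -0.0206]
 [ 0.8269  0.055   0.5596]
 [ 0.5598  0.0124 -0.8285]] [-1.4027  0.778   0.7276  2.1107  0.0734  0.087 ] 0.0371124389112229 [-0.2525  0.1697 -0.7028]
[[ 0.0012 -0.9472 -0.3205  0.0829]
 [ 1.      0.001   0.0006  0.0008]
 [-0.0002 -0.3205  0.9472 -0.1424]
 [ 0.      0.      0.      1.    ]]
[ 0.4639 -0.3018] [10.8296 23.4569 17.8842] [ 6.251  23.368  24.4438]
```

The wrist camera sits on the tool's +x side, which would face the can. I'll move towards the can's right side and half-turn about the tool axis so that the camera faces backwards.

Run:
```python
from h import *
print(goto([.464,-.36,.2]))
```

```text
[11.7894 23.2607  6.3557]
```

>>> play_rows(
  offset=[
    [1.18,2.33,0.64],
    [1.18,2.33,0.64],
    [1.18,2.33,0.64],
    [1.18,2.33,0.64],
    [1.18,2.33,0.64],
    [1.18,2.33,0.64],
    [1.18,2.33,0.64],
    [1.18,2.33,0.64],
    [1.18,2.33,0.64],
    [1.18,2.33,0.64],
  ],
  delta_rot=[
    [0,0,0],
    [0,0,0],
    [0,0,0],
    [0,0,0],
    [0,0,0],
    [0,0,0],
    [0,0,0],
    [0,0,0],
    [0,0,0],
    [0,0,0],
  ],
  claw=[0.57,0.57,0.57,0.57,0.57,0.57,0.57,0.57,0.57,0.57],
)

```text
t: 2.78
eef_pos: [0.4668, -0.3607, 0.2066]
orientation: [-0.208, 0.656, 0.696, 0.205]
wrist_force: [-0.0, -0.4, 0.3]
finger_gap: 0.0367
```

>>> play_rows(
  offset=[
    [0,0,0],
    [0,0,0],
    [0,0,0],
    [0,0,0],
    [0,0,0],
    [0,0,0],
    [0,0,0],
    [0,0,0],
    [0,0,0],
    [0,0,0],
    [0,0,0],
    [0,0,0],
  ],
  delta_rot=[
    [0,0,-0.12],
    [0,0,-0.12],
    [0,0,-0.12],
    [0,0,-0.12],
    [0,0,-0.12],
    [0,0,-0.12],
    [0,0,-0.12],
    [0,0,-0.12],
    [0,0,-0.12],
    [0,0,-0.12],
    [0,0,-0.12],
    [0,0,-0.12],
  ],
  claw=[0.57,0.57,0.57,0.57,0.57,0.57,0.57,0.57,0.57,0.57,0.57,0.57],
)

```text
t: 3.78
eef_pos: [0.4658, -0.3615, 0.2064]
orientation: [-0.02, 0.031, 0.956, 0.291]
wrist_force: [-0.1, 0.1, -0.1]
finger_gap: 0.0367
```

>>> play_rows(
  offset=[
    [0,0,0],
    [0,0,0],
    [0,0,0],
    [0,0,0],
    [0,0,0],
    [0,0,0],
    [0,0,0],
    [0,0,0],
    [0,0,0],
    [0,0,0],
    [0,0,0],
    [0,0,0],
  ],
  delta_rot=[
    [0,0,-0.12],
    [0,0,-0.12],
    [0,0,-0.12],
    [0,0,-0.12],
    [0,0,-0.12],
    [0,0,-0.12],
    [0,0,-0.12],
    [0,0,-0.12],
    [0,0,-0.12],
    [0,0,-0.12],
    [0,0,-0.12],
    [0,0,-0.12],
  ],
  claw=[0.57,0.57,0.57,0.57,0.57,0.57,0.57,0.57,0.57,0.57,0.57,0.57],
)

```text
t: 4.78
eef_pos: [0.4657, -0.3615, 0.2064]
orientation: [0.177, -0.607, 0.739, 0.232]
wrist_force: [0.2, -0.5, -0.1]
finger_gap: 0.0366
```

Run:
```python
from h import *
p,R,s=pose();print(s["t"],p,"\n",R,s["joints"],s["finger_gap"],s["wrist_force"])
u=np.array([-.030,.455]);u/=np.linalg.norm(u)
a=.7
z=np.array([u[0]*np.sin(a),u[1]*np.sin(a),-np.cos(a)]);x=-np.array([u[0]*np.cos(a),u[1]*np.cos(a),np.sin(a)]);y=np.cross(z,x)
W=np.c_[x,y,z];print("rotvec to want",Rot.from_matrix(R.T@W).as_rotvec())
```

```text
4.7833 [ 0.4657 -0.3615  0.2064] 
 [[-0.2011 -0.9793 -0.0209]
 [-0.8152  0.1555  0.558 ]
 [-0.5432  0.1293 -0.8296]] [-1.0273  0.6987  0.6583  2.0624  0.274  -2.4771] 0.03661239820087271 [ 0.2176 -0.4519 -0.0503]
rotvec to want [-0.0296 -0.1052 -0.2561]
```

>>> play_rows(
  offset=[
    [0,0,0],
    [0,0,0],
    [0,0,0],
    [0,0,0],
  ],
  delta_rot=[
    [0,0,-0.085],
    [0,0,-0.085],
    [0,0,-0.085],
    [-0.03,-0.1,0],
  ],
  claw=[0.57,0.57,0.57,0.57],
)

```text
t: 5.12
eef_pos: [0.4612, -0.3519, 0.1979]
orientation: [-0.223, 0.69, -0.646, -0.236]
wrist_force: [0.2, -0.2, 0.9]
finger_gap: 0.0367
```

```bash
cat >> h.py <<'E'
def want(a=.7,u=(-.030,.455)):
    u=np.array(u)/np.linalg.norm(u)
    z=np.array([u[0]*np.sin(a),u[1]*np.sin(a),-np.cos(a)]);x=-np.array([u[0]*np.cos(a),u[1]*np.cos(a),np.sin(a)])
    return np.c_[x,np.cross(z,x),z]
def rep():
    p,R,s=pose();print(round(s["t"],2),"p",p,"J",s["joints"],"gap",round(s["finger_gap"],4),"F",s["wrist_force"],"tilt",np.arccos(-R[2,2]))
    print("z",R[:,2],"rv to want",Rot.from_matrix(R.T@want()).as_rotvec())
E
python3 - <<'E'
from h import *
rep();print(goto([.464,-.31,.05]))
E
```

```text
5.12 p [ 0.4612 -0.3519  0.1979] J [-1.0319  0.7549  0.6893  2.1109  0.2862 -2.7586] gap 0.0367 F [ 0.2268 -0.1796  0.9472] tilt 0.6622051185720907
z [-0.038   0.6137 -0.7886] rv to want [-0.0024 -0.0378  0.001 ]
[ 5.8137 -0.5145 14.224 ]
```

>>> play_rows(
  offset=[
    [0.6,0,1.4],
    [0.6,0,1.4],
    [0.6,0,1.4],
    [0.6,0,1.4],
    [0.6,-0.1,1.4],
    [0.6,-0.1,1.4],
    [0.6,-0.1,1.4],
    [0.6,-0.1,1.4],
  ],
  delta_rot=[
    [0,0.05,0],
    [0,0,0],
    [0,0,0],
    [0,0,0],
    [0,0,0],
    [0,0,0],
    [0,0,0],
    [0,0,0],
  ],
  claw=[0.57,0.57,0.57,0.57,0.57,0.57,0.57,0.57],
)

```text
t: 5.78
eef_pos: [0.4615, -0.3235, 0.0734]
orientation: [-0.208, 0.693, -0.653, -0.224]
wrist_force: [-0.5, -0.5, 1.1]
finger_gap: 0.037
```

Run:
```python
from h import *
rep();print(goto([.464,-.31,.05]))
for n in ["scene","top"]:
    c=r.camera(n);cv2.imwrite(f"pics/{n}1.png",c["img"][:,:,::-1])
```

```text
5.78 p [ 0.4615 -0.3235  0.0734] J [-1.0017  0.6762  0.3716  1.8267  0.2835 -2.7131] gap 0.037 F [-0.5499 -0.4735  1.1377] tilt 0.6212811295602348
z [-0.0394  0.5807 -0.8131] rv to want [ 0.0008 -0.0787 -0.0077]
[ 0.2747 -0.3427  2.677 ]
```

View pics/scene1.png

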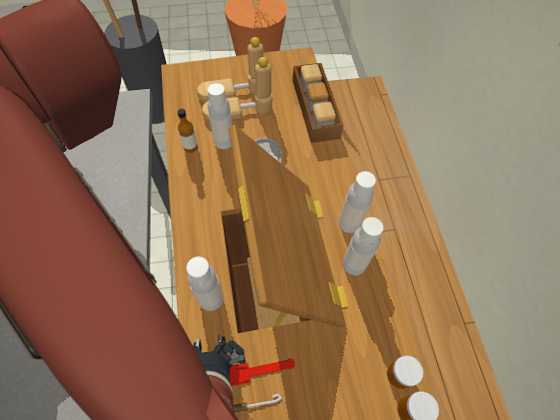

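View pics/top1.png

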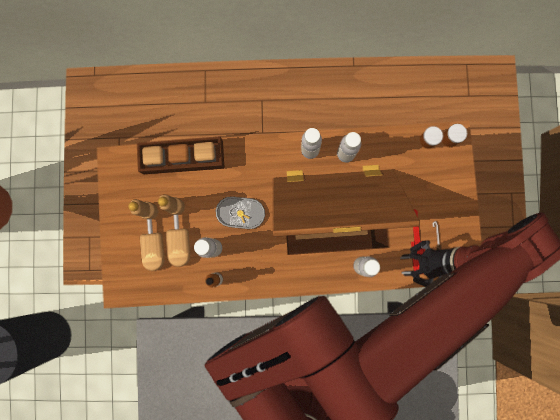

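Run:
```python
from h import *
p,R,s=pose();W=want()
print(R.T@(np.array([.465,-.305,.02])-p)*100, W.T@(np.array([.465,-.305,.02])-p)*100)
c=r.camera("top")
print(plane(c,[[411,262],[427,262],[419,272]],.006))
print("dir in tool (want) of u:",W.T@np.array([-.0658,.9978,0]))
```

```text
[ 1.6555 -0.5624  5.1935] [ 2.0459 -0.5327  5.0557]
[[ 0.4673 -0.363   0.006 ]
 [ 0.4659 -0.413   0.006 ]
 [ 0.4357 -0.3868  0.006 ]]
dir in tool (want) of u: [-0.7648  0.      0.6442]
```

>>> play_rows(
  offset=[
    [0,0,0],
    [0.5,-0.13,1.25],
    [0.5,-0.13,1.25],
    [0.5,-0.13,1.25],
    [0.5,-0.13,1.25],
    [0,0,0],
  ],
  delta_rot=[
    [0,-0.08,0],
    [0,0,0],
    [0,0,0],
    [0,0,0],
    [0,0,0],
    [0,0,0],
  ],
  claw=[0.57,0.57,0.57,0.57,0.57,0.57],
)

```text
t: 6.43
eef_pos: [0.4647, -0.304, 0.0201]
orientation: [-0.234, 0.683, -0.644, -0.254]
wrist_force: [0.2, -0.0, -1.1]
finger_gap: 0.0367
```

Run:
```python
from h import *
rep();p,R,s=pose();print(goto([.465,-.305,.02]))
print("dir u in tool:",R.T@np.array([-.0658,.9978,0]))
c=r.camera("top")
cv2.imwrite("pics/t2.png",cv2.resize(c["img"][220:300,340:460,::-1],None,fx=6,fy=6,interpolation=cv2.INTER_CUBIC))
c=r.camera("scene")
cv2.imwrite("pics/s2.png",cv2.resize(c["img"][240:400,150:300,::-1],None,fx=3.7,fy=3.7,interpolation=cv2.INTER_CUBIC))
```

```text
6.43 p [ 0.4647 -0.304   0.0201] J [-0.9958  0.7832  0.3827  1.8099  0.3188 -2.7316] gap 0.0367 F [ 0.1768 -0.0492 -1.0791] tilt 0.7045007485569812
z [-0.0453  0.6461 -0.7619] rv to want [ 0.0027  0.0045 -0.0082]
[ 0.0832 -0.0226 -0.0592]
dir u in tool: [-0.7619  0.0045  0.6476]
```

View pics/t2.png

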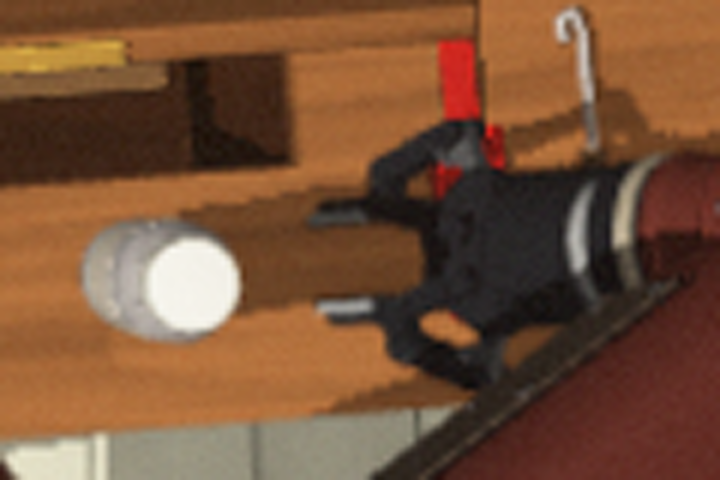

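View pics/s2.png

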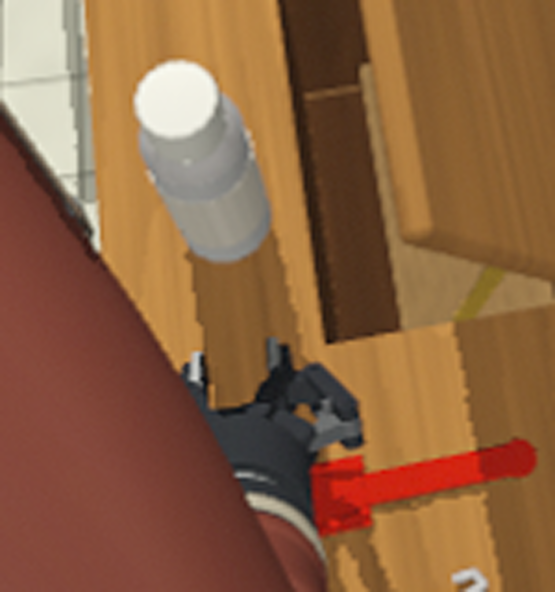

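>>> play_rows(
  offset=[
    [-0.76,0,0.65],
    [-0.76,0,0.65],
    [-0.76,0,0.65],
    [-0.76,0,0.65],
    [-0.38,0,0.32],
    [-0.38,0,0.32],
    [-0.38,0,0.32],
    [-0.38,0,0.32],
    [-0.38,0,0.32],
    [-0.38,0,0.32],
    [-0.38,0,0.32],
    [-0.38,0,0.32],
  ],
  delta_rot=[
    [0,0,0],
    [0,0,0],
    [0,0,0],
    [0,0,0],
    [0,0,0],
    [0,0,0],
    [0,0,0],
    [0,0,0],
    [0,0,0],
    [0,0,0],
    [0,0,0],
    [0,0,0],
  ],
  claw=[0.57,0.57,0.57,0.57,0.57,0.57,0.57,0.57,0.57,0.57,0.57,0.57],
)

```text
t: 7.53
eef_pos: [0.4603, -0.2264, 0.022]
orientation: [-0.234, 0.683, -0.644, -0.252]
wrist_force: [0.2, -2.2, 0.2]
finger_gap: 0.0366
```

```bash
cat >> h.py <<'E'
def caps():
    c=r.camera("top");h=cv2.cvtColor(c["img"],cv2.COLOR_RGB2HSV)
    m=((h[...,1]<40)&(h[...,2]>215)).astype(np.uint8)
    n,l,st,ce=cv2.connectedComponentsWithStats(m)
    for i in range(1,n):
        w=plane(c,[ce[i]],.2)[0]
        if 60<st[i,4]<260 and .39<w[0]<.54 and -.3<w[1]<.4: print("cap",st[i,4],ce[i],w[:2])
    return c
E
python3 - <<'E'
from h import *
rep();c=caps()
cv2.imwrite("pics/t3.png",cv2.resize(c["img"][220:300,340:460,::-1],None,fx=6,fy=6,interpolation=cv2.INTER_CUBIC))
c=r.camera("scene")
cv2.imwrite("pics/s3.png",cv2.resize(c["img"][220:380,150:300,::-1],None,fx=3.7,fy=3.7,interpolation=cv2.INTER_CUBIC))
E
```

```text
7.53 p [ 0.4603 -0.2264  0.022 ] J [-0.9338  0.5978  0.1282  1.7206  0.3562 -2.6775] gap 0.0366 F [ 0.2054 -2.1552  0.1596] tilt 0.7026869731889873
z [-0.0432  0.6448 -0.7631] rv to want [ 0.0007  0.0027 -0.0083]
cap 175 [201.0286 246.9486] [0.5269 0.2535]
cap 179 [366.9441 268.0559] [ 0.4585 -0.199 ]
```

View pics/t3.png

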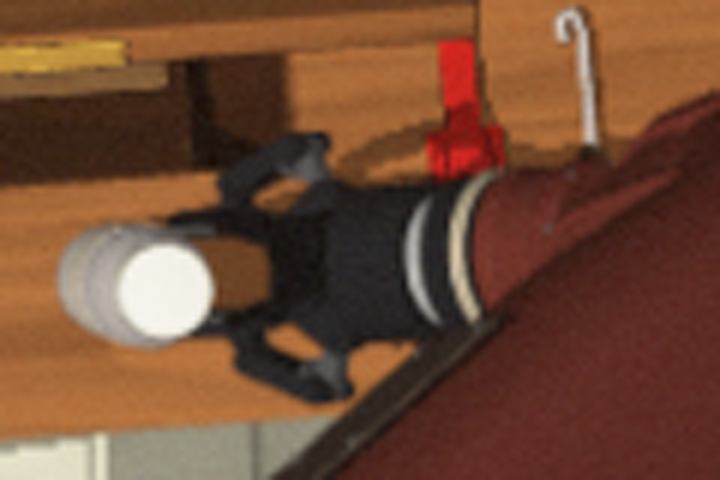

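View pics/s3.png

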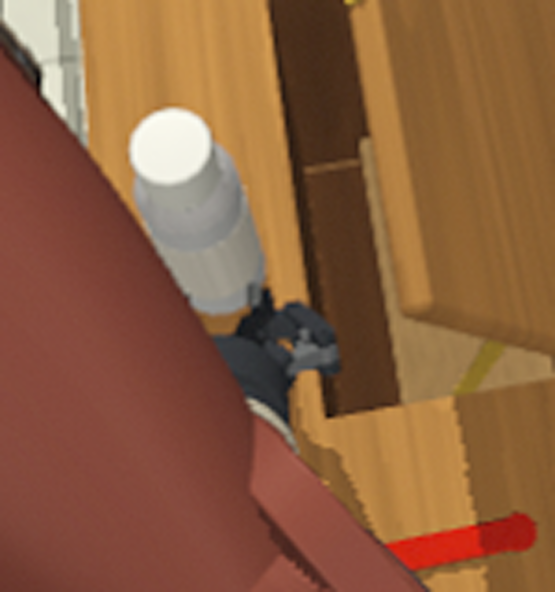

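Contact made: the can slid 12 mm upright at about 2 N, cradled by both fingertips. I'll keep pushing.

>>> play_rows(
  offset=[
    [-0.45,0,0.4],
    [-0.6,0,0.52],
    [-0.6,0,0.52],
    [-0.6,0,0.52],
    [-0.6,0,0.52],
    [-0.6,0,0.52],
    [-0.6,0,0.52],
    [-0.6,0,0.52],
    [-0.6,0,0.52],
    [-0.6,0,0.52],
    [-0.6,0,0.52],
    [-0.5,0,0.42],
  ],
  delta_rot=[
    [0,0,0],
    [0,0,0],
    [0,0,0],
    [0,0,0],
    [0,0,0],
    [0,0,0],
    [0,0,0],
    [0,0,0],
    [0,0,0],
    [0,0,0],
    [0,0,0],
    [0,0,0],
  ],
  claw=[0.57,0.57,0.57,0.57,0.57,0.57,0.57,0.57,0.57,0.57,0.57,0.57],
)

```text
t: 8.63
eef_pos: [0.4546, -0.1338, 0.0211]
orientation: [-0.234, 0.683, -0.644, -0.253]
wrist_force: [-0.7, -4.9, 3.7]
finger_gap: 0.0365
```

Run:
```python
from h import *
rep();c=caps();p,R,s=pose();print("u tool",R.T@np.array([-.0658,.9978,0]))
cv2.imwrite("pics/t4.png",cv2.resize(c["img"][220:320,180:420,::-1],None,fx=3.3,fy=3.3,interpolation=cv2.INTER_CUBIC))
```

```text
8.63 p [ 0.4546 -0.1338  0.0211] J [-0.8421  0.4142 -0.1121  1.6342  0.4085 -2.5964] gap 0.0365 F [-0.6768 -4.8509  3.7442] tilt 0.7032917943341402
z [-0.0435  0.6453 -0.7627] rv to want [ 0.001   0.0033 -0.0083]
cap 172 [200.9302 246.8779] [0.5271 0.2538]
cap 179 [333.1341 271.0503] [ 0.4527 -0.1066]
u tool [-0.762   0.005   0.6475]
```

View pics/t4.png

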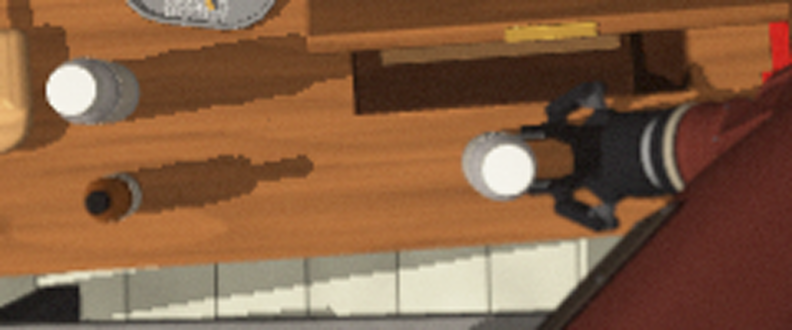

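>>> play_rows(
  offset=[
    [-0.45,0,0.39],
    [-0.61,0,0.52],
    [-0.61,0,0.52],
    [-0.61,0,0.52],
    [-0.61,0,0.52],
    [-0.61,0,0.52],
    [-0.61,0,0.52],
    [-0.61,0,0.52],
    [-0.61,0,0.52],
    [-0.61,0,0.52],
    [-0.61,0,0.52],
    [-0.61,0,0.52],
  ],
  delta_rot=[
    [0,0,0],
    [0,0,0],
    [0,0,0],
    [0,0,0],
    [0,0,0],
    [0,0,0],
    [0,0,0],
    [0,0,0],
    [0,0,0],
    [0,0,0],
    [0,0,0],
    [0,0,0],
  ],
  claw=[0.57,0.57,0.57,0.57,0.57,0.57,0.57,0.57,0.57,0.57,0.57,0.57],
)

```text
t: 9.68
eef_pos: [0.449, -0.04, 0.0208]
orientation: [-0.234, 0.683, -0.644, -0.253]
wrist_force: [-0.4, -4.2, 3.4]
finger_gap: 0.0368
```

>>> play_rows(
  offset=[
    [-0.61,0,0.52],
    [-0.61,0,0.52],
    [-0.61,0,0.52],
    [-0.61,0,0.52],
    [-0.61,0,0.52],
    [-0.61,0,0.52],
    [-0.61,0,0.52],
    [-0.61,0,0.52],
    [-0.61,0,0.52],
    [-0.61,0,0.52],
    [-0.46,0,0.39],
    [-0.3,0,0.26],
  ],
  delta_rot=[
    [0,0,0],
    [0,0,0],
    [0,0,0],
    [0,0,0],
    [0,0,0],
    [0,0,0],
    [0,0,0],
    [0,0,0],
    [0,0,0],
    [0,0,0],
    [0,0,0],
    [0,0,0],
  ],
  claw=[0.57,0.57,0.57,0.57,0.57,0.57,0.57,0.57,0.57,0.57,0.57,0.57],
)

```text
t: 10.68
eef_pos: [0.4434, 0.0502, 0.0204]
orientation: [-0.234, 0.683, -0.644, -0.253]
wrist_force: [-1.1, -4.5, 3.8]
finger_gap: 0.0368
```

Run:
```python
from h import *
rep();c=caps();p,R,s=pose();print("u tool",R.T@np.array([-.0658,.9978,0]))
cv2.imwrite("pics/t5.png",cv2.resize(c["img"][220:320,180:420,::-1],None,fx=3.3,fy=3.3,interpolation=cv2.INTER_CUBIC))
c=r.camera("scene")
cv2.imwrite("pics/s5.png",cv2.resize(c["img"][60:260,130:330,::-1],None,fx=3,fy=3,interpolation=cv2.INTER_CUBIC))
```

```text
10.68 p [0.4434 0.0502 0.0204] J [-0.5822  0.1058 -0.4593  1.48    0.5408 -2.3451] gap 0.0368 F [-1.052  -4.5036  3.85  ] tilt 0.7034052769184523
z [-0.0439  0.6453 -0.7626] rv to want [ 0.0014  0.0034 -0.0081]
cap 173 [200.9653 246.9017] [0.527  0.2537]
cap 175 [265.4743 276.8   ] [0.4415 0.078 ]
u tool [-0.7624  0.0051  0.6471]
```

View pics/t5.png

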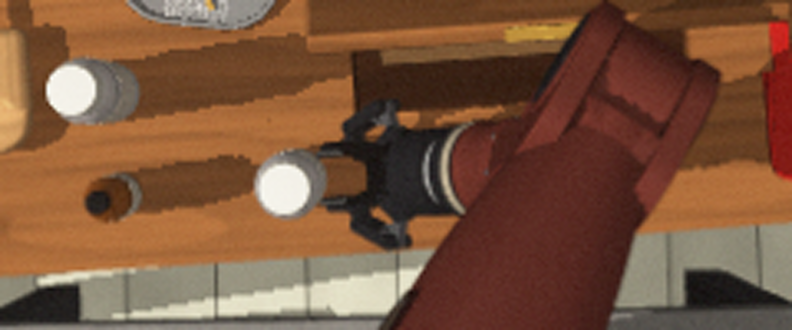

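View pics/s5.png

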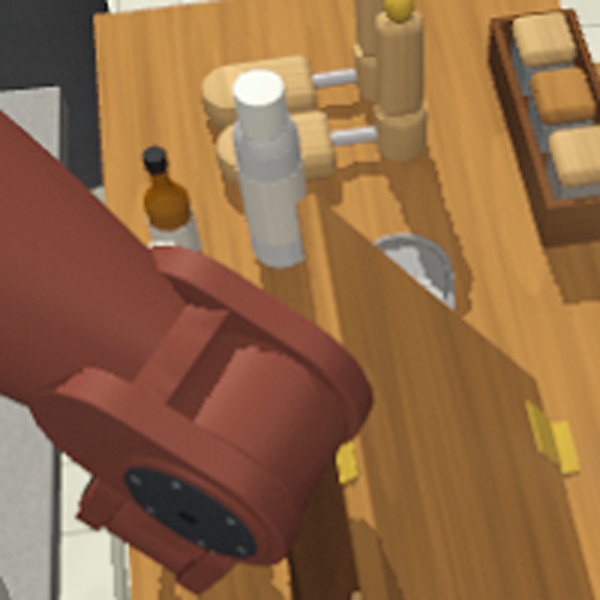

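>>> play_rows(
  offset=[
    [-0.45,0,0.39],
    [-0.61,0,0.52],
    [-0.61,0,0.52],
    [-0.61,0,0.52],
    [-0.61,0,0.52],
    [-0.61,0,0.52],
    [-0.61,0,0.52],
    [-0.61,0,0.52],
    [-0.61,0,0.52],
    [-0.61,0,0.52],
    [-0.4,0,0.34],
    [-0.25,0,0.21],
  ],
  delta_rot=[
    [0,0,0],
    [0,0,0],
    [0,0,0],
    [0,0,0],
    [0,0,0],
    [0,0,0],
    [0,0,0],
    [0,0,0],
    [0,0,0],
    [0,0,0],
    [0,0,0],
    [0,0,0],
  ],
  claw=[0.57,0.57,0.57,0.57,0.57,0.57,0.57,0.57,0.57,0.57,0.57,0.57],
)

```text
t: 11.78
eef_pos: [0.4382, 0.1366, 0.0202]
orientation: [-0.234, 0.683, -0.644, -0.253]
wrist_force: [0.1, -3.5, 1.1]
finger_gap: 0.0369
```

Run:
```python
from h import *
rep();c=caps();p,R,s=pose();print("u tool",R.T@np.array([-.0658,.9978,0]))
m=(c["img"].max(2)<40).astype(np.uint8);n,l,st,ce=cv2.connectedComponentsWithStats(m)
for i in range(1,n):
    w=plane(c,[ce[i]],.15)[0]
    if 10<st[i,4]<80 and .4<w[0]<.46 and .2<w[1]<.28: print("bottle cap",st[i,4],ce[i],w)
cv2.imwrite("pics/t6.png",cv2.resize(c["img"][220:320,180:420,::-1],None,fx=3.3,fy=3.3,interpolation=cv2.INTER_CUBIC))
c=r.camera("scene")
cv2.imwrite("pics/s6.png",cv2.resize(c["img"][60:260,130:330,::-1],None,fx=3,fy=3,interpolation=cv2.INTER_CUBIC))
```

```text
11.78 p [0.4382 0.1366 0.0202] J [-0.4188 -0.0099 -0.568   1.3904  0.6085 -2.1679] gap 0.0369 F [ 0.1471 -3.4576  1.1486] tilt 0.7033179658166188
z [-0.0439  0.6453 -0.7627] rv to want [ 0.0014  0.0033 -0.0079]
cap 171 [200.9006 246.848 ] [0.5272 0.2539]
cap 173 [233.6879 279.4335] [0.4362 0.1651]
u tool [-0.7625  0.0051  0.6469]
bottle cap 25 [209.8  280.48] [0.4323 0.239  0.15  ]
```

View pics/t6.png

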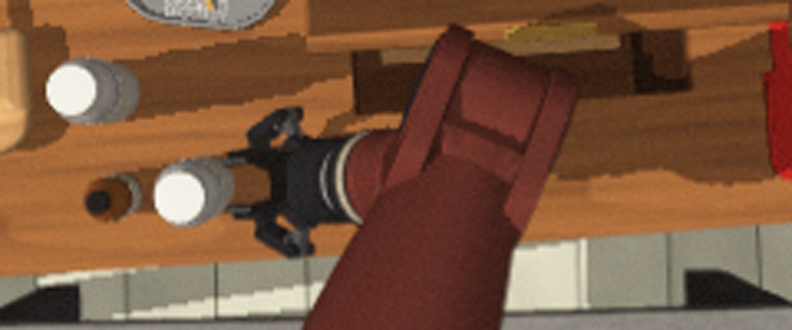

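View pics/s6.png

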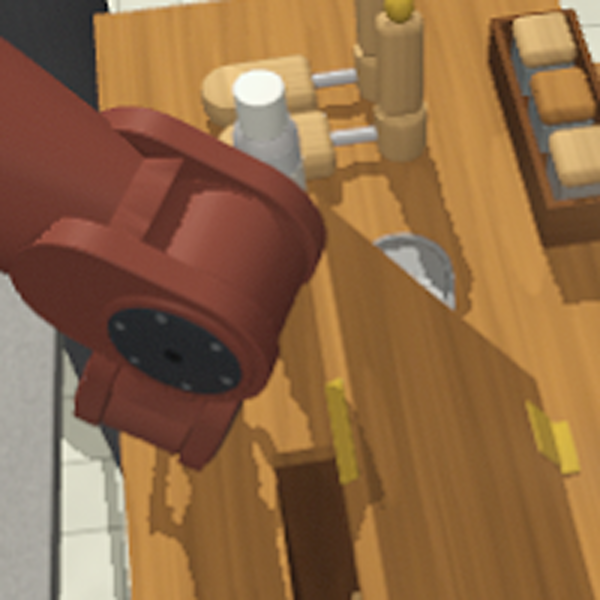

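>>> play_rows(
  offset=[
    [-0.23,0,0.19],
    [-0.23,0,0.19],
    [-0.23,0,0.19],
    [0,0,0],
  ],
  delta_rot=[
    [0,0,0],
    [0,0,0],
    [0,0,0],
    [0,0,0],
  ],
  claw=[0.57,0.57,0.57,0.57],
)

```text
t: 12.22
eef_pos: [0.4378, 0.145, 0.0203]
orientation: [-0.234, 0.683, -0.644, -0.253]
wrist_force: [0.6, -1.3, -0.2]
finger_gap: 0.0365
```

>>> play_rows(
  offset=[
    [0.38,0,-0.32],
    [0.76,0,-0.65],
    [1.5,0,-1.3],
    [1.5,0,-1.3],
    [1.5,0,-1.3],
    [1.5,0,-1.3],
    [0,0,0],
  ],
  delta_rot=[
    [0,0,0],
    [0,0,0],
    [0,0,0],
    [0,0,0],
    [0,0,0],
    [0,0,0],
    [0,0,0],
  ],
  claw=[0.57,0.57,0.57,0.57,0.57,0.57,0.57],
)

```text
t: 12.8
eef_pos: [0.4445, 0.0467, 0.0212]
orientation: [-0.234, 0.682, -0.645, -0.252]
wrist_force: [1.0, -1.2, -0.3]
finger_gap: 0.0369
```

Run:
```python
from h import *
rep();c=caps();p,R,s=pose()
m=(c["img"].max(2)<40).astype(np.uint8);n,l,st,ce=cv2.connectedComponentsWithStats(m)
for i in range(1,n):
    w=plane(c,[ce[i]],.15)[0]
    if 10<st[i,4]<80 and .4<w[0]<.46 and .2<w[1]<.28: print("bottle cap",st[i,4],ce[i],w)
cv2.imwrite("pics/t7.png",cv2.resize(c["img"][220:320,180:420,::-1],None,fx=3.3,fy=3.3,interpolation=cv2.INTER_CUBIC))
c=r.camera("scene")
cv2.imwrite("pics/s7.png",cv2.resize(c["img"][60:260,130:330,::-1],None,fx=3,fy=3,interpolation=cv2.INTER_CUBIC))
```

```text
12.8 p [0.4445 0.0467 0.0212] J [-0.588   0.1076 -0.4553  1.4818  0.5395 -2.3474] gap 0.0369 F [ 0.9684 -1.2006 -0.305 ] tilt 0.7022653005597227
z [-0.0409  0.6447 -0.7634] rv to want [-0.0016  0.0023 -0.01  ]
cap 172 [200.9302 246.8779] [0.5271 0.2538]
cap 171 [230.4035 279.6257] [0.4359 0.1741]
bottle cap 19 [209.7895 280.2105] [0.433 0.239 0.15 ]
```

View pics/t7.png

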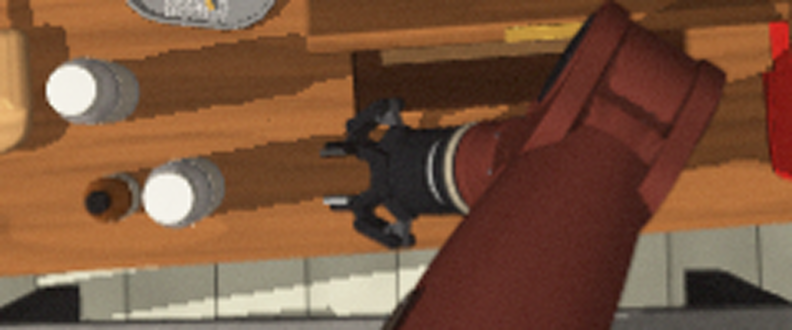

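View pics/s7.png

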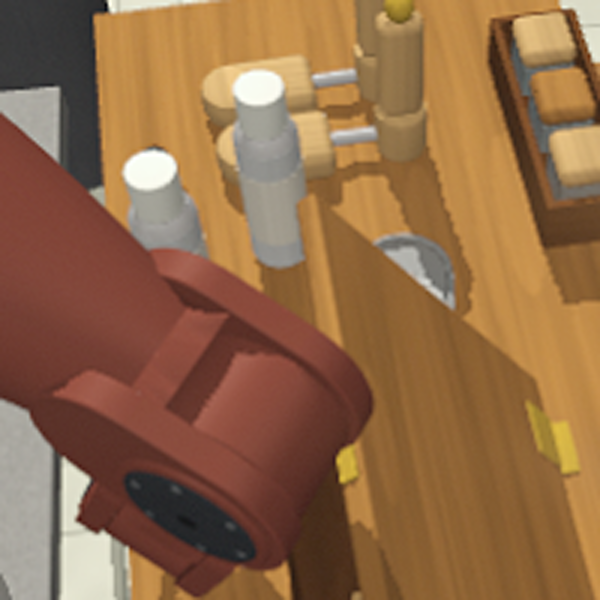

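The can stands upright with its axis 65–69 mm from the bottle's, and the bottle has not moved. I'll raise the hand, bring it upright and close the fingers for the lid.

Run:
```python
from h import *
print(goto([.41,.03,.25]))
```

```text
[-13.4683   3.6314 -18.5574]
```

>>> play_rows(
  offset=[
    [-1.35,0.36,-1.85],
    [-1.35,0.36,-1.85],
    [-1.35,0.36,-1.85],
    [-1.35,0.36,-1.85],
    [-1.35,0.36,-1.85],
    [-1.35,0.36,-1.85],
    [-1.35,0.36,-1.85],
    [-1.35,0.36,-1.85],
    [-1.35,0.36,-1.85],
    [-1.35,0.36,-1.85],
  ],
  delta_rot=[
    [0,0,0],
    [0,0,0],
    [0,0,0],
    [0,0,0],
    [0,0,0],
    [0,0,0],
    [0,0,0],
    [0,0,0],
    [0,0,0],
    [0,0,0],
  ],
  claw=[0.57,0.57,0.57,0.57,0.57,0.8,1,1,1,1],
)

```text
t: 13.73
eef_pos: [0.4095, 0.0324, 0.2509]
orientation: [-0.234, 0.683, -0.644, -0.253]
wrist_force: [0.5, -0.2, -0.4]
finger_gap: -0.0002
```

>>> play_rows(
  offset=[
    [0,0,0],
    [0,0,0],
    [0,0,0],
    [0,0,0],
    [0,0,0],
    [0,0,0],
    [0,0,0],
  ],
  delta_rot=[
    [0,0.1,0],
    [0,0.1,0],
    [0,0.1,0],
    [0,0.1,0],
    [0,0.1,0],
    [0,0.1,0],
    [0,0.1,0],
  ],
  claw=[1,1,1,1,1,1,1],
)

```text
t: 14.32
eef_pos: [0.4101, 0.0321, 0.2507]
orientation: [0.002, 0.728, -0.686, -0.001]
wrist_force: [0.1, 0.2, -0.7]
finger_gap: 0.0004
```

Run:
```python
from h import *
rep();c=caps();print(pose()[1])
x,y,th=np.load("bench.npy");f=lambda bx,by:(x+bx*np.cos(th)-by*np.sin(th),y+bx*np.sin(th)+by*np.cos(th))
print("above lid",f(.02,-.15), goto([*f(-.1,-.15),.42]), goto([*f(.02,-.15),.42]))
for n in ["scene","top"]:
    c=r.camera(n);cv2.imwrite(f"pics/{n}8.png",c["img"][:,:,::-1])
```

```text
14.32 p [0.4101 0.0321 0.2507] J [-0.2404 -0.4683 -0.3769  1.6651 -0.0025 -1.8714] gap 0.0004 F [ 0.1486  0.2416 -0.6914] tilt 0.003813189262137388
z [-0.0034 -0.0018 -1.    ] rv to want [ 0.0014 -0.7016 -0.0066]
cap 167 [201.018  246.7605] [0.5274 0.2536]
cap 169 [230.4024 279.6272] [0.4359 0.1741]
[[ 0.0628 -0.998  -0.0025]
 [-0.998  -0.0627 -0.0079]
 [ 0.0077  0.0029 -1.    ]]
above lid (np.float64(0.6119692043513963), np.float64(-0.1364034768071085)) [ 18.1448  -7.0622 -16.7723] [ 18.363  -19.0601 -16.8059]
```

View pics/scene8.png

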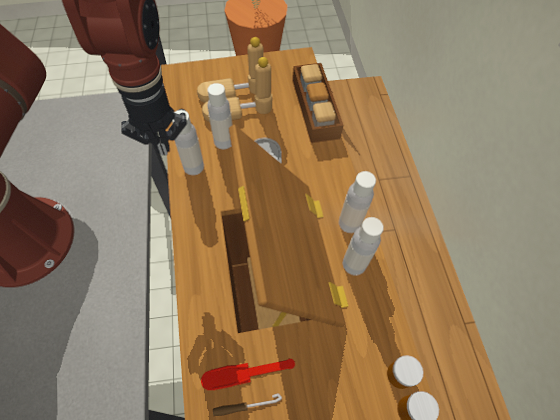

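>>> play_rows(
  offset=[
    [0,0,-2.8],
    [0,0,-2.8],
    [0,0,-2.8],
    [0,0,-2.8],
    [0,0,-2.8],
    [0,0,-2.8],
  ],
  delta_rot=[
    [0,0,0],
    [0,0,0],
    [0,0,0],
    [0,0,0],
    [0,0,0],
    [0,0,0],
  ],
  claw=[1,1,1,1,1,1],
)

```text
t: 14.97
eef_pos: [0.4109, 0.0308, 0.4185]
orientation: [0.0, 0.728, -0.686, -0.005]
wrist_force: [0.4, 0.7, -0.6]
finger_gap: -0.0001
```

>>> play_rows(
  offset=[
    [2.3,-2.38,0],
    [2.3,-2.38,0],
    [2.3,-2.38,0],
    [2.3,-2.38,0],
    [2.3,-2.38,0],
    [2.3,-2.38,0],
    [2.3,-2.38,0],
    [2.3,-2.38,0],
    [0,0,0],
  ],
  delta_rot=[
    [0,0,0],
    [0,0,0],
    [0,0,0],
    [0,0,0],
    [0,0,0],
    [0,0,0],
    [0,0,0],
    [0,0,0],
    [0,0,0],
  ],
  claw=[1,1,1,1,1,1,1,1,1],
)

```text
t: 15.72
eef_pos: [0.6155, -0.1466, 0.408]
orientation: [0.002, 0.727, -0.687, -0.009]
wrist_force: [0.1, -0.9, -3.1]
finger_gap: 0.0
```

Run:
```python
from h import *
rep();print(pose()[1])
x,y,th=np.load("bench.npy");f=lambda bx,by,z:np.array([x+bx*np.cos(th)-by*np.sin(th),y+bx*np.sin(th)+by*np.cos(th),z])
R=pose()[1]
# arc path tip on upper face: radius rr, face offset 18mm
rr=.305
pt=lambda t,e=0:f(.145-rr*np.cos(t)+(.018+e)*np.sin(t),-.15,rr*np.sin(t)+(.018+e)*np.cos(t))
print("pre",pt(1.05,.03),goto(pt(1.05,.03)))
ts=np.arange(1.05,-.001,-.05);P=np.array([pt(t) for t in ts])
D=np.diff(P,axis=0)@R*100
for t,p,d in zip(ts[1:],P[1:],D):print(round(t,2),p,d)
```

```text
15.72 p [ 0.6155 -0.1466  0.408 ] J [-0.4412  0.3983  0.7711  1.961   0.002  -2.0681] gap 0.0 F [ 0.1283 -0.8655 -3.0533] tilt 0.01759193372975257
z [-0.0149  0.0093 -0.9998] rv to want [ 0.0103 -0.6898 -0.0143]
[[ 0.056  -0.9983 -0.0149]
 [-0.9984 -0.0562  0.0093]
 [-0.0101  0.0144 -0.9998]]
pre [ 0.6268 -0.1357  0.2884] [-0.9032 -1.3636 11.9419]
1.0 [ 0.5873 -0.1375  0.2664] [-0.0082  1.3395  0.7341]
0.95 [ 0.5742 -0.1381  0.2586] [-0.0071  1.3012  0.8001]
0.9 [ 0.5615 -0.1387  0.2501] [-0.006   1.2595  0.8641]
0.85 [ 0.5493 -0.1392  0.241 ] [-0.0048  1.2148  0.926 ]
0.8 [ 0.5375 -0.1397  0.2313] [-0.0037  1.167   0.9856]
0.75 [ 0.5262 -0.1402  0.2211] [-0.0025  1.1163  1.0427]
0.7 [ 0.5154 -0.1407  0.2103] [-0.0014  1.0628  1.0971]
0.65 [ 0.5052 -0.1412  0.1989] [-0.0002  1.0066  1.1489]
0.6 [ 0.4955 -0.1416  0.1871] [0.001  0.948  1.1977]
0.55 [ 0.4865 -0.142   0.1748] [0.0021 0.8869 1.2436]
0.5 [ 0.4781 -0.1424  0.162 ] [0.0033 0.8237 1.2864]
0.45 [ 0.4703 -0.1427  0.1489] [0.0044 0.7584 1.3259]
0.4 [ 0.4632 -0.143   0.1354] [0.0056 0.6911 1.3622]
0.35 [ 0.4568 -0.1433  0.1215] [0.0067 0.6222 1.395 ]
0.3 [ 0.4511 -0.1436  0.1073] [0.0078 0.5517 1.4244]
0.25 [ 0.4461 -0.1438  0.0929] [0.0089 0.4798 1.4501]
0.2 [ 0.4418 -0.144   0.0782] [0.01   0.4068 1.4723]
0.15 [ 0.4383 -0.1442  0.0634] [0.011  0.3327 1.4908]
0.1 [ 0.4355 -0.1443  0.0484] [0.012  0.2578 1.5055]
0.05 [ 0.4334 -0.1444  0.0332] [0.013  0.1822 1.5165]
-0.0 [ 0.4321 -0.1444  0.018 ] [0.014  0.1062 1.5237]
```

```bash
cat >> h.py <<'E'
bx0,by0,th=np.load("bench.npy");fb=lambda bx,by,z:np.array([bx0+bx*np.cos(th)-by*np.sin(th),by0+bx*np.sin(th)+by*np.cos(th),z])
rr=.315
pt=lambda t,e=0:fb(.0145+.145-rr*np.cos(t)+(.018+e)*np.sin(t),-.15,rr*np.sin(t)+(.018+e)*np.cos(t))
E
python3 - <<'E'
from h import *
print(pt(1.05,.03),goto(pt(1.05,.03)));c=r.camera("top");cv2.imwrite("pics/t9.png",c["img"][:,:,::-1])
E
```

```text
[ 0.6363 -0.1353  0.2971] [-0.9011 -2.3034 11.0608]
```

View pics/t9.png

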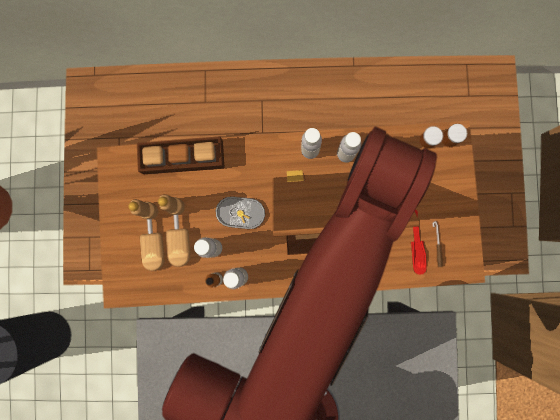

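>>> play_rows(
  offset=[
    [-0.11,-0.58,1.38],
    [-0.11,-0.58,1.38],
    [-0.11,-0.58,1.38],
    [-0.11,-0.57,1.38],
    [-0.11,0,1.38],
    [-0.11,0,1.38],
    [-0.11,0,1.38],
    [-0.11,0,1.38],
    [0,0,0],
  ],
  delta_rot=[
    [0,0,0],
    [0,0,0],
    [0,0,0],
    [0,0,0],
    [0,0,0],
    [0,0,0],
    [0,0,0],
    [0,0,0],
    [0,0,0],
  ],
  claw=[1,1,1,1,1,1,1,1,1],
)

```text
t: 16.52
eef_pos: [0.6323, -0.1301, 0.3029]
orientation: [0.001, 0.728, -0.686, -0.006]
wrist_force: [-0.7, -0.7, -1.0]
finger_gap: -0.0001
```

Run:
```python
from h import *
rep();print(goto(pt(1.05,.03)),goto(pt(1.05,0)))
c=r.camera("scene");cv2.imwrite("pics/s10.png",c["img"][:,:,::-1])
```

```text
16.52 p [ 0.6323 -0.1301  0.3029] J [-0.406   0.3002  0.4489  1.7311  0.002  -2.0367] gap -0.0001 F [-0.7015 -0.6607 -1.0311] tilt 0.011810600864863647
z [-0.0099  0.0065 -0.9999] rv to want [ 0.007  -0.6929 -0.009 ]
[ 0.5487 -0.3805  0.5682] [0.5195 2.2072 2.0858]
```

View pics/s10.png

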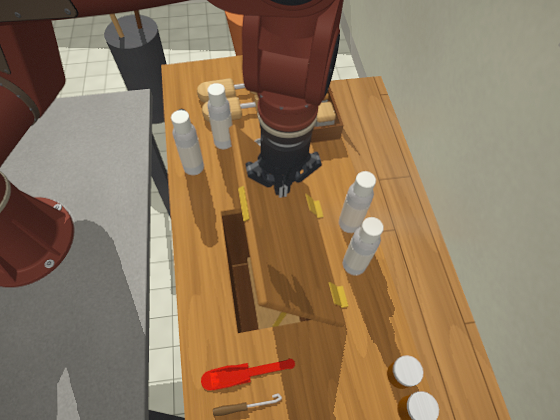

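>>> play_rows(
  offset=[
    [0.1,0.4,0.38],
    [0.1,0.4,0.38],
    [0.1,0.4,0.38],
    [0.1,0.4,0.38],
    [0.1,0.4,0.38],
    [0,0.4,0.3],
  ],
  delta_rot=[
    [0,0,0],
    [0,0,0],
    [0,0,0],
    [0,0,0],
    [0,0,0],
    [0,0,0],
  ],
  claw=[1,1,1,1,1,1],
)

```text
t: 17.07
eef_pos: [0.6097, -0.1371, 0.2834]
orientation: [0.001, 0.728, -0.686, -0.003]
wrist_force: [-0.3, -0.2, 0.4]
finger_gap: -0.0003
```

Run:
```python
from h import *
rep();R=pose()[1]
c=r.camera("scene");cv2.imwrite("pics/s11.png",cv2.resize(c["img"][120:340,150:370,::-1],None,fx=2.7,fy=2.7,interpolation=cv2.INTER_CUBIC))
print(goto(pt(1.0,0)))
ts=np.arange(1.0,-.001,-.05);P=np.array([pt(t) for t in ts])
D=np.diff(P,axis=0)@R*100
for t,p,d in zip(ts[1:],P[1:],D):print(round(t,2),p,d)
```

```text
17.07 p [ 0.6097 -0.1371  0.2834] J [-0.4301  0.2126  0.3115  1.6767  0.0001 -2.0607] gap -0.0003 F [-0.3201 -0.2173  0.4296] tilt 0.007028957695542137
z [-0.0064  0.003  -1.    ] rv to want [ 0.0038 -0.6966 -0.0079]
[-0.0553  1.2632  0.8245]
0.95 [ 0.5829 -0.1377  0.2667] [-0.0178  1.3488  0.8177]
0.9 [ 0.5698 -0.1383  0.2579] [-0.017   1.3063  0.8841]
0.85 [ 0.5572 -0.1389  0.2485] [-0.0161  1.2605  0.9482]
0.8 [ 0.545  -0.1394  0.2385] [-0.0151  1.2115  1.0101]
0.75 [ 0.5333 -0.1399  0.2279] [-0.0141  1.1595  1.0694]
0.7 [ 0.5222 -0.1404  0.2167] [-0.0131  1.1046  1.126 ]
0.65 [ 0.5117 -0.1409  0.205 ] [-0.0121  1.047   1.1798]
0.6 [ 0.5018 -0.1413  0.1927] [-0.011   0.9867  1.2306]
0.55 [ 0.4925 -0.1417  0.18  ] [-0.0099  0.924   1.2784]
0.5 [ 0.4838 -0.1421  0.1668] [-0.0087  0.859   1.323 ]
0.45 [ 0.4758 -0.1425  0.1532] [-0.0076  0.7918  1.3643]
0.4 [ 0.4685 -0.1428  0.1392] [-0.0064  0.7226  1.4021]
0.35 [ 0.4619 -0.1431  0.1249] [-0.0052  0.6516  1.4365]
0.3 [ 0.456  -0.1434  0.1103] [-0.004   0.579   1.4673]
0.25 [ 0.4509 -0.1436  0.0954] [-0.0028  0.505   1.4944]
0.2 [ 0.4465 -0.1438  0.0802] [-0.0016  0.4297  1.5178]
0.15 [ 0.4429 -0.144   0.0649] [-0.0003  0.3533  1.5373]
0.1 [ 0.44   -0.1441  0.0494] [0.0009 0.276  1.5531]
0.05 [ 0.4379 -0.1442  0.0337] [0.0021 0.1981 1.5649]
-0.0 [ 0.4366 -0.1442  0.018 ] [0.0033 0.1196 1.5729]
```

View pics/s11.png

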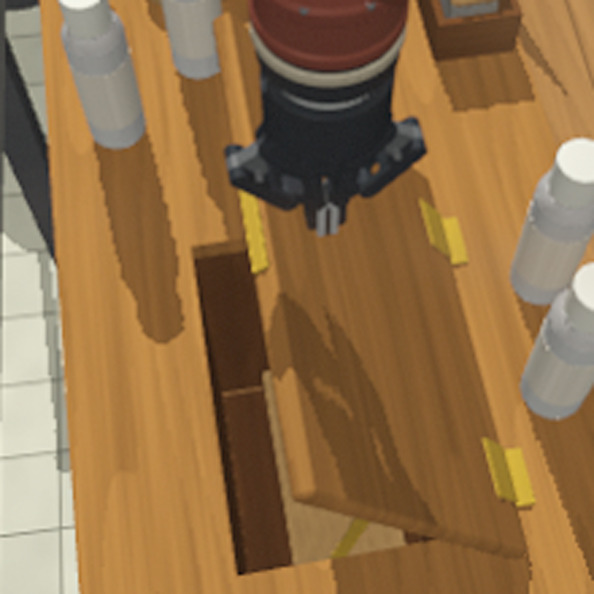

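>>> play_rows(
  offset=[
    [0,0.63,0.41],
    [0,0.63,0.41],
    [0,0.67,0.41],
    [0,0.67,0.41],
    [0,0.65,0.44],
    [0,0.65,0.44],
  ],
  delta_rot=[
    [0,0,0],
    [0,0,0],
    [0,0,0],
    [0,0,0],
    [0,0,0],
    [0,0,0],
  ],
  claw=[1,1,1,1,1,1],
)

```text
t: 17.62
eef_pos: [0.5718, -0.1389, 0.2598]
orientation: [-0.0, 0.728, -0.685, -0.002]
wrist_force: [2.8, 2.6, 5.2]
finger_gap: 0.0002
```

Run:
```python
from h import *
rep();print(goto(pt(.9,0)))
c=r.camera("scene");cv2.imwrite("pics/s12.png",cv2.resize(c["img"][120:340,150:370,::-1],None,fx=2.7,fy=2.7,interpolation=cv2.INTER_CUBIC))
```

```text
17.62 p [ 0.5718 -0.1389  0.2598] J [-0.461   0.082   0.1257  1.6184  0.0012 -2.0923] gap 0.0002 F [2.7902 2.5982 5.1896] tilt 0.004079774507295658
z [-0.003   0.0028 -1.    ] rv to want [ 0.0008 -0.697  -0.0061]
[-0.0698  0.1937  0.1863]
```

View pics/s12.png

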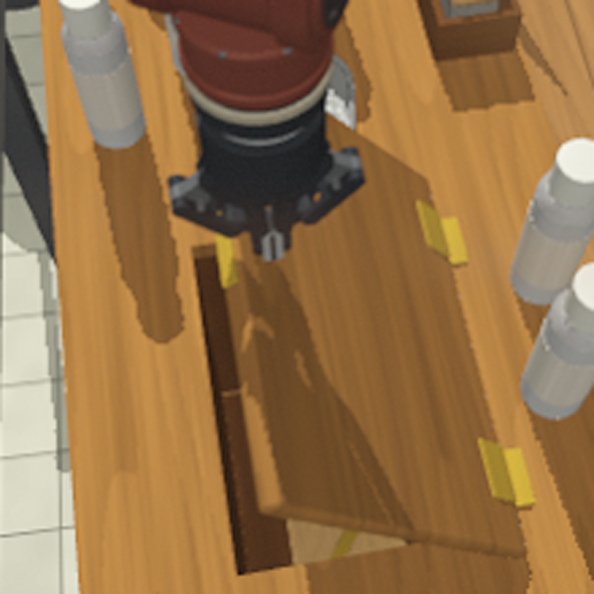

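The lid is turning under about 6 N. I'll follow its arc.

>>> play_rows(
  offset=[
    [0,0.63,0.47],
    [0,0.63,0.48],
    [0,0.61,0.5],
    [0,0.6,0.51],
    [0,0.58,0.53],
    [0,0.58,0.54],
    [0,0.55,0.56],
    [0,0.55,0.57],
    [0,0.52,0.59],
    [0,0.52,0.59],
    [0,0.5,0.61],
    [0,0.49,0.62],
  ],
  delta_rot=[
    [0,0,0],
    [0,0,0],
    [0,0,0],
    [0,0,0],
    [0,0,0],
    [0,0,0],
    [0,0,0],
    [0,0,0],
    [0,0,0],
    [0,0,0],
    [0,0,0],
    [0,0,0],
  ],
  claw=[1,1,1,1,1,1,1,1,1,1,1,1],
)

```text
t: 18.67
eef_pos: [0.5035, -0.1431, 0.1944]
orientation: [0.001, 0.728, -0.686, -0.002]
wrist_force: [0.2, 1.2, 4.5]
finger_gap: -0.0
```

>>> play_rows(
  offset=[
    [0,0.46,0.64],
    [0,0.46,0.64],
    [0,0.43,0.66],
    [0,0.43,0.66],
    [0,0.4,0.68],
    [0,0.39,0.69],
    [0,0.36,0.7],
    [0,0.36,0.7],
    [0,0.33,0.72],
    [0,0.32,0.72],
    [0,0.29,0.73],
    [0,0.29,0.73],
  ],
  delta_rot=[
    [0,0,0],
    [0,0,0],
    [0,0,0],
    [0,0,0],
    [0,0,0],
    [0,0,0],
    [0,0,0],
    [0,0,0],
    [0,0,0],
    [0,0,0],
    [0,0,0],
    [0,0,0],
  ],
  claw=[1,1,1,1,1,1,1,1,1,1,1,1],
)

```text
t: 19.67
eef_pos: [0.4572, -0.1455, 0.1102]
orientation: [0.001, 0.728, -0.686, -0.003]
wrist_force: [-0.7, -0.6, 3.1]
finger_gap: 0.0003
```

Run:
```python
from h import *
rep()
for t in (.3,.2,.1,.05,0):print(t,goto(pt(t,0)))
c=r.camera("scene");cv2.imwrite("pics/s13.png",cv2.resize(c["img"][60:340,130:370,::-1],None,fx=2.2,fy=2.2,interpolation=cv2.INTER_CUBIC))
```

```text
19.67 p [ 0.4572 -0.1455  0.1102] J [-0.5808 -0.2475 -0.4587  1.3667 -0.0012 -2.2116] gap 0.0003 F [-0.7194 -0.5516  3.055 ] tilt 0.007155934271439248
z [-0.0066  0.0029 -1.    ] rv to want [ 0.004  -0.6967 -0.0079]
0.3 [-0.2201  0.1077 -0.0043]
0.2 [-0.2249  1.0418  3.008 ]
0.1 [-0.2248  1.6705  6.0985]
0.05 [-0.2229  1.8682  7.6635]
0 [-0.2197  1.9875  9.2363]
```

View pics/s13.png

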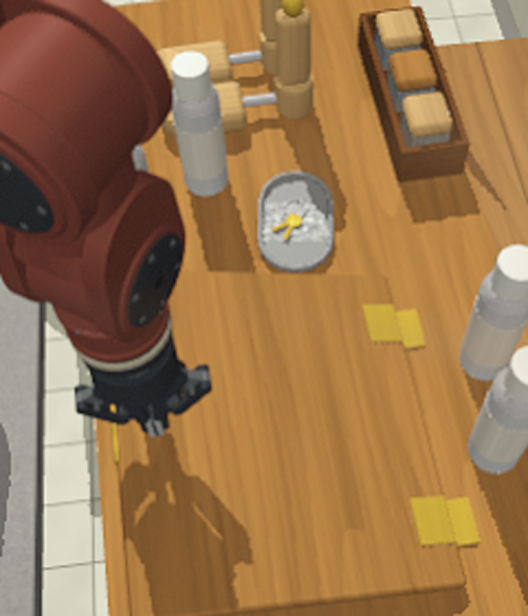

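>>> play_rows(
  offset=[
    [0,0.26,0.74],
    [0,0.26,0.74],
    [0,0.22,0.76],
    [0,0.22,0.76],
    [0,0.18,0.77],
    [0,0.18,0.77],
    [0,0.14,0.77],
    [0,0.14,0.77],
    [0,0.1,0.6],
    [0,0.1,0.5],
    [0,0.06,0.4],
    [0,0.05,0.4],
  ],
  delta_rot=[
    [0,0,0],
    [0,0,0],
    [0,0,0],
    [0,0,0],
    [0,0,0],
    [0,0,0],
    [0,0,0],
    [0,0,0],
    [0,0,0],
    [0,0,0],
    [0,0,0],
    [0,0,0],
  ],
  claw=[1,1,1,1,1,1,1,1,1,1,1,1],
)

```text
t: 20.72
eef_pos: [0.4382, -0.1464, 0.0311]
orientation: [0.001, 0.728, -0.686, -0.003]
wrist_force: [1.7, 1.1, 3.0]
finger_gap: 0.0004
```

Run:
```python
from h import *
rep();caps()
for t in (.05,0):print(t,goto(pt(t,0)))
```

```text
20.72 p [ 0.4382 -0.1464  0.0311] J [-0.6061 -0.2561 -0.6122  1.221  -0.0009 -2.237 ] gap 0.0004 F [1.6617 1.0889 3.0332] tilt 0.00643371586983485
z [-0.0058  0.0029 -1.    ] rv to want [ 0.0033 -0.6968 -0.0074]
cap 165 [201.0545 246.7636] [0.5274 0.2535]
cap 166 [230.3735 279.5723] [0.436  0.1742]
0.05 [-0.2094 -0.0296 -0.3335]
0 [-0.2058  0.0894  1.2395]
```

>>> play_rows(
  offset=[
    [0,0.02,0.3],
    [0,0.02,0.3],
    [0,0.02,0.3],
    [0,0.02,0.2],
    [0,0,0.1],
    [0,0,0.1],
  ],
  delta_rot=[
    [0,0,0],
    [0,0,0],
    [0,0,0],
    [0,0,0],
    [0,0,0],
    [0,0,0],
  ],
  claw=[1,1,1,1,1,1],
)

```text
t: 21.27
eef_pos: [0.437, -0.1464, 0.0185]
orientation: [0.001, 0.728, -0.686, -0.003]
wrist_force: [-6.6, 4.0, 17.4]
finger_gap: -0.0001
```

Run:
```python
from h import *
rep()
```

```text
21.27 p [ 0.437  -0.1464  0.0185] J [-0.6073 -0.2465 -0.628   1.1964 -0.0015 -2.2381] gap -0.0001 F [-6.5693  3.9743 17.3714] tilt 0.007279035114780763
z [-0.0067  0.0028 -1.    ] rv to want [ 0.0042 -0.6968 -0.0079]
```

The tip is at 18.5 mm, which is the lid's thickness, and the force rose to 17 N. That means the lid is on its stop. I'll withdraw straight up and check.

>>> play_rows(
  offset=[
    [0,0,0],
    [0,0,-0.4],
    [0,0,-1],
    [0,0,-2],
    [0,0,-2.5],
    [0,0,-2.5],
    [0,0,-2.5],
    [0,0,-2.5],
    [0,0,-2.5],
    [0,0,-2],
    [0,0,0],
  ],
  delta_rot=[
    [0,0,0],
    [0,0,0],
    [0,0,0],
    [0,0,0],
    [0,0,0],
    [0,0,0],
    [0,0,0],
    [0,0,0],
    [0,0,0],
    [0,0,0],
    [0,0,0],
  ],
  claw=[1,1,1,1,1,1,1,1,1,1,1],
)

```text
t: 22.18
eef_pos: [0.4399, -0.148, 0.2026]
orientation: [0.001, 0.728, -0.686, 0.0]
wrist_force: [0.7, -0.3, 0.9]
finger_gap: 0.0003
```

Run:
```python
from h import *
rep();c=caps()
for n in ["scene","top"]:
    c=r.camera(n);cv2.imwrite(f"pics/{n}14.png",c["img"][:,:,::-1])
```

```text
22.18 p [ 0.4399 -0.148   0.2026] J [-0.6068 -0.3194 -0.3507  1.5395 -0.0013 -2.2376] gap 0.0003 F [ 0.7411 -0.285   0.9448] tilt 0.0012623902097401584
z [-0.0007 -0.001  -1.    ] rv to want [-0.0013 -0.701  -0.0059]
cap 165 [201.0545 246.7636] [0.5274 0.2535]
cap 166 [230.3735 279.5723] [0.436  0.1742]
```

View pics/scene14.png

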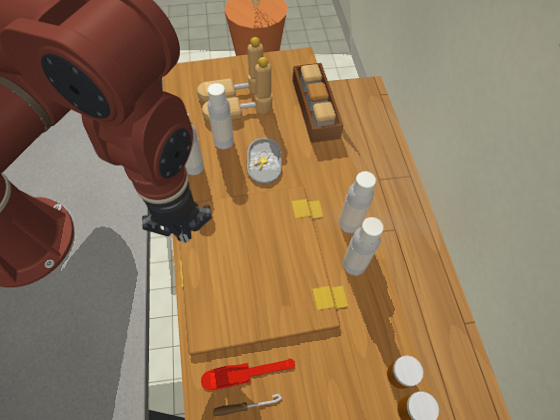

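View pics/top14.png

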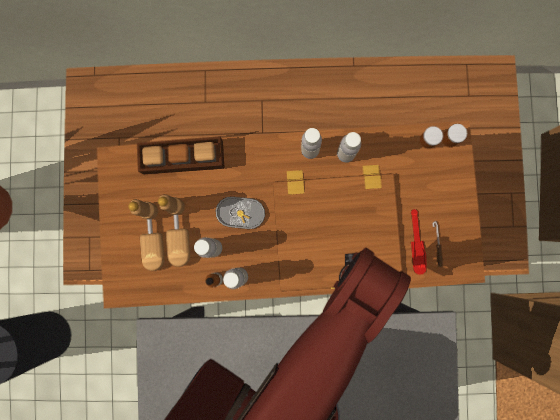

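>>> play_rows(
  offset=[
    [2,0,-1],
    [2,0,-1],
    [2,0,-1],
    [2,0,-1],
    [2,0,-1],
    [2,0,-1],
    [2,0,-1],
    [2,0,-1],
    [2,0,-1],
    [0,0,0],
    [0,0,0],
  ],
  delta_rot=[
    [0,0,0],
    [0,0,0],
    [0,0,0],
    [0,0,0],
    [0,0,0],
    [0,0,0],
    [0,0,0],
    [0,0,0],
    [0,0,0],
    [0,0,0],
    [0,0,0],
  ],
  claw=[1,1,1,1,1,1,1,1,1,1,1],
)

```text
t: 23.25
eef_pos: [0.4493, -0.3272, 0.2856]
orientation: [0.001, 0.728, -0.686, -0.004]
wrist_force: [0.6, -0.2, -1.6]
finger_gap: 0.0002
```

Run:
```python
from h import *
rep();T=caps();S=r.camera("scene")
n=np.array([np.cos(th),np.sin(th)]);d=np.array([-np.sin(th),np.cos(th)])
tb=lambda p:np.array([(p[:2]-[bx0,by0])@n,(p[:2]-[bx0,by0])@d])
print("lid corner R at z.018:",tb(plane(S,[[191,354]],.018)[0]))
print("can bench",tb(np.array([.436,.1742])))
h=cv2.cvtColor(S["img"],cv2.COLOR_RGB2HSV);m=((h[...,1]<40)&(h[...,2]>215)).astype(np.uint8)
k,l,st,ce=cv2.connectedComponentsWithStats(m)
for i in range(1,k):
    w=plane(S,[ce[i]],.2)[0]
    if 60<st[i,4]<400 and abs(w[0]-.44)<.05 and .1<w[1]<.25: print("S cap",ce[i],st[i,4],w)
cv2.imwrite("pics/s15.png",cv2.resize(S["img"][60:380,130:370,::-1],None,fx=1.85,fy=1.85,interpolation=cv2.INTER_CUBIC))
cv2.imwrite("pics/t15.png",cv2.resize(T["img"][180:310,90:300,::-1],None,fx=3.8,fy=3.8,interpolation=cv2.INTER_CUBIC))
```

```text
23.25 p [ 0.4493 -0.3272  0.2856] J [-0.8631  0.      0.0889  1.6678 -0.0028 -2.4927] gap 0.0002 F [ 0.5546 -0.1915 -1.6103] tilt 0.008642057868655944
z [-0.0075  0.0044 -1.    ] rv to want [ 0.0044 -0.6952 -0.0093]
cap 165 [201.0545 246.7636] [0.5274 0.2535]
cap 166 [230.3735 279.5723] [0.436  0.1742]
lid corner R at z.018: [-0.1873 -0.3395]
can bench [-0.1419  0.1681]
S cap [180.3117 116.0519] 154 [0.4378 0.176  0.2   ]
```

View pics/s15.png

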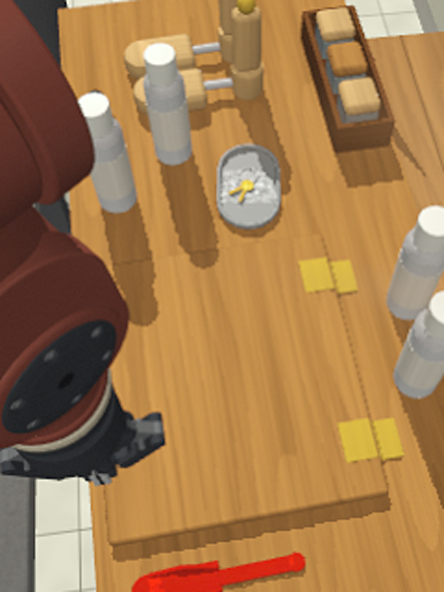

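View pics/t15.png

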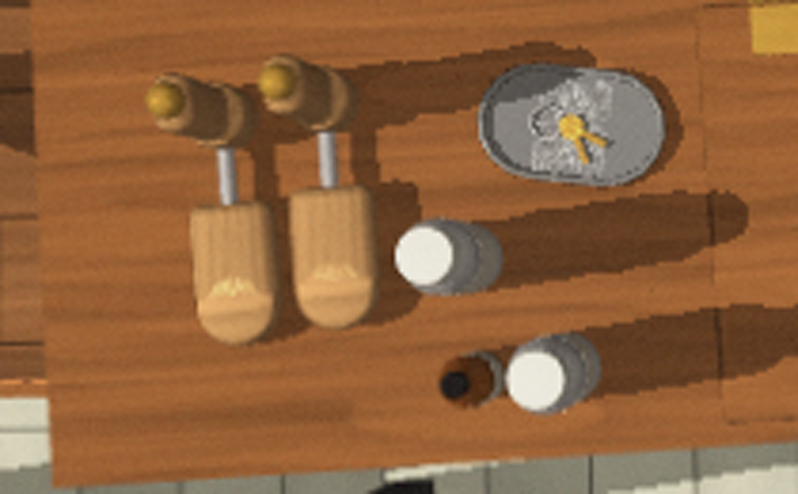

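Run:
```python
from rig import r
print(r.sign_off())
```

```text
the job is handed in; nothing more can be done
None
```

The job is handed in after about 23 s of the 64 s allowed. By my last camera checks the can is in place, the lid is shut and the hand is clear; the sign-off gave no verdict.

**What I did:** I picked the can nearest the base (0.51 m away; the next look-alike was 0.585 m). I tilted the hand and cradled the can's foot between the half-closed fingertips. It slid about 0.39 m along the rail, the wrist reading no more than about 6 N when I checked between moves. Then I closed the fingers and pressed the lid down along its arc, about 6 N at first and 17 N at the stop, and backed off to the right.

**Last checks:**
- **Can:** it stands upright at bench (-0.142, +0.168) m. The two cameras place its cap within 3 mm of each other.
- **Gap to the bottle:** the axes are 65–69 mm apart, so the gap is about 15–19 mm. The bottle's cap stayed within about 1 mm of where it was, by the last measured view right after the push; later pictures show it in the same place.
- **Lid:** the fingertip bottomed out at 18.5 mm, against the lid's thickness of 18 mm, and the pictures show the board flat.
- **Other things:** the trees, tray, horn and hook look unmoved in the pictures; I did not measure them.

**What disagreed:** the shut lid's front right corner measured x = -0.187 m instead of -0.195, from a pixel I read by eye. My two estimates of the bottle's position differed by about 5 mm, and I aimed for the middle of the allowed gap to cover that. The first tilt ran into a wrist joint limit, so I finished tilting nearer the can.

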